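Fetch the metal setting disc from behind the others in a roll chute

ROBOT

A 6-joint arm with a two-finger parallel gripper is mounted at the origin on a cart in front of the work surface, level with it; the furniture and walls round the work are solid. World frame = base frame: x ahead of the robot, y to its left, z up, the work surface at z = 0. Lengths are in m, angles in rad, forces in N, time in s.
With the tool pointing down it reaches from about 0.3 to 0.95 m from the base axis. Payload 3.1 kg.
Tool frame: the origin (TCP) lies at the very end of the fingers, on their centre line; the grasp point (between the pads) lies 19 mm behind it; z points along the fingers, y is the line along which they close (so a half turn about z gives the same grasp; the last joint's range is limited). The gripper opens to 85 mm and grips with 20 to 120 N. Pads are 22 mm wide; open, the fingers measure 114 mm over their backs; the gripper's body (76 mm by 85 mm) begins 54 mm behind the grasp point. The pads swing forward as they close: fully open they stand 13 mm farther back than shut.
Start: joints at [-1.279, 0.308, 1.634, -0, 1.2, -0.07], TCP at [0.221, -0.585, 0.198] pointing down, gripper open.
Joint ranges: [-3.06, 3.06], [-0.79, 1.96], [0.05, 2.63], [-1.19, 4.34], [0.05, 2.64], [-2.94, 2.94]. Speed limits (rad/s): [2.79, 2.79, 3.14, 3.14, 3.14, 3.14].

INTERFACE

Orientations are given as a unit quaternion [x, y, z, w].
In Python, from rig import get_obs, capture, camera_info, finish_job gives the robot as it stands.
- The arm moves only by the tool servo_tool, never from a script. Its argument "moves" is a list of rows, each a list of 7 numbers: the shift along the tool's x, y, z in mm, then the turn, a rotation vector about the tool's x, y, z in degrees, then the finger opening in mm, from 0 to 85.4. A call has 1 to 8 rows; each row is the pose to reach, as a shift and turn from the pose commanded when the call began, along the tool's axes at that moment; what a row does not reach only later rows make up. A row lasts 1/10 s, in which the tool goes at most 50 mm and 8.59 degrees, less where a joint would pass 70% of its speed; a pose out of reach is approached as far as the arm can. A call with a gripper value outside its range is refused whole. The fingers move at their own pace and stop on an object; the grip force is fixed at half the most. Time passes only in rows, so rows that repeat a pose let the fingers close. It gives the time, the measured TCP pose, the force, the opening and the grip force at its end, in the units of the state.
- get_obs(): the state, without advancing time (a new reading comes with each control period).
- capture(name): name is "side" or "top" or "wrist"; returns (picture, depth): 384x512x3 uint8, red, green, blue; 384x512 float32, m along the optical axis (not along the pixel's ray), 0 where there is no reading.
- camera_info(name): a dict with "fx", "fy", "cx", "cy" (pixels), "k1" (the pictures are not rectified: a ray, as slopes to the right and down, at radius r is drawn at 1 + k1 r^2 times it, then the intrinsics apply), "pose" (4x4, takes a point from camera to world coordinates). Camera axes: x right, y up, looking along -z (the intrinsics and any distortion apply to the point x, -y, -z); pixel columns grow to the right and rows downward; lengths in m; the calibration is good to about 2 mm. A picture is of the moment at which its call begins: read the wrist's pose just before it. camera_info takes no time and is no camera call; for the wrist camera it gives the pose at the moment of the call.
- finish_job(): hands the job in; it is judged then, once.
The state is a dict: "time_s": time; "q": joint angles; "joint_vel": joint speeds; "joint_torque": joint torques, N m; "tool_pos": TCP position; "orientation": TCP orientation; "contact_force": force on the tool from outside, world axes, zero at the start; "ft_torque": the same for the moment, N m; "width": opening from 0.0 (shut) to 1.0 (fully open); "grip_force": force on a finger pad.
Only numpy, scipy, OpenCV 4.12 (cv2) and the standard library are available. Lean on these libraries where they do the work, as an engineer would, in place of code of your own. Each camera call takes 0.05 s, during which the arm holds its last target. There are 200 camera calls.

TASK

The inductive sensor is to be set up and needs the bare-metal disc, which is last in the roll chute behind the red, the black and the yellow one. Take those three out and stand them on the grey parking rest, put the metal disc in the V-block in front of the sensor, then load the three back into the chute in the same order as before, so that each stands where it stood. Leave the multimeter, the air cylinder and the pliers where they lie.

Things in the scene. Friction and masses are not known exactly. Their poses are not given: they have to be found in the camera images.
- red_disc: turned red plastic disc, 40 mm in diameter and 24 mm thick, a shallow recess in both faces; stands on edge. Origin: its centre; y: its axis, level. Starts in one of the three front places of the chute. Discs roll down the chute by themselves (slope 8 degrees) until they touch the next one or the stop; there is room for fingers on both faces only at the front place and at the loading end.
- black_disc: turned black plastic disc, 40 mm in diameter and 24 mm thick, a shallow recess in both faces; stands on edge. Origin: its centre; y: its axis, level. Starts in one of the three front places of the chute.
- yellow_disc: turned yellow plastic disc, 40 mm in diameter and 24 mm thick, a shallow recess in both faces; stands on edge. Origin: its centre; y: its axis, level. Starts in one of the three front places of the chute.
- metal_disc: turned bare metal disc, 40 mm in diameter and 24 mm thick, a shallow recess in both faces; stands on edge. Origin: its centre; y: its axis, level. Starts in the fourth and last place of the chute.
- roll_chute: fixed sloping channel, blue stop and guides. Origin: on the bench under the front disc; +x up the chute. Disc centres: x = 0, 39.6, 79.2, 118.8 mm, y = 0, z = 52 mm, +5.6 per place. Channel 30 mm wide, guides 38 mm high over its floor at x = 25 to 140 mm; sides elsewhere 8 mm, stop 16. Loading end x = 140 to 195 mm, flared: release a disc at x = 162, centre z = 75 mm, axis along y; it rolls down.
- sensor_station: fixed plate with a steel V-block (90 degrees, 34 mm in x, 64 in y, top 35 mm above the bench); a disc lies in the V with its axis along x and its centre 46.3 mm above the bench. Origin: on the bench under the middle of the V, z up. On the -y side a sensor with orange cap in a grey bracket, 62 mm high, looks at the disc's rim from 27 mm off the centre. Fingers have room on the +x and -x sides.
- parking_rest: fixed grey rest, 56 (x) by 172 (y) mm, with three grooves across it at y = -50, 0, 50 mm between ridges 15 mm high. A disc stands in a groove with its axis along x and its centre 26 mm above the bench. Origin: on the bench under its centre, z up. Fingers have room on the +x and -x sides.
- multimeter: yellow and black hand multimeter, 150 x 79 x 48 mm, lying at the back right; not to be moved. Origin: centre of its underside.
- air_cylinder: small aluminium air cylinder, 25 x 130 x 38 mm, lying at the left; not to be moved. Origin: centre of its underside.
- pliers: needle-nose pliers with blue handles, 165 x 54 x 11 mm, lying at the front left; not to be moved. Origin: centre of their underside.

How it is judged:
On the way, in this order (a step that is already met when the one before it is completed fails the run):
1. the red, black and yellow discs stand on edge on the parking rest, released (x of red_disc in the frame of parking_rest between -0.02 and 0.02 m and y of red_disc in the frame of parking_rest between -0.078 and 0.078 m and z of red_disc in the frame of parking_rest between 0.022 and 0.031 m and contact force between the fingers and red_disc below 0.2 N and x of black_disc in the frame of parking_rest between -0.02 and 0.02 m and y of black_disc in the frame of parking_rest between -0.078 and 0.078 m and z of black_disc in the frame of parking_rest between 0.022 and 0.031 m and contact force between the fingers and black_disc below 0.2 N and x of yellow_disc in the frame of parking_rest between -0.02 and 0.02 m and y of yellow_disc in the frame of parking_rest between -0.078 and 0.078 m and z of yellow_disc in the frame of parking_rest between 0.022 and 0.031 m and contact force between the fingers and yellow_disc below 0.2 N), for 0.2 s.
2. the metal disc lies in the V-block with its axis across the V, released (x of metal_disc in the frame of sensor_station between -0.01 and 0.01 m and y of metal_disc in the frame of sensor_station between -0.005 and 0.005 m and z of metal_disc in the frame of sensor_station between 0.043 and 0.0495 m and angle between the y axis of metal_disc and the x axis of sensor_station, either way round below 0.2 rad and contact force between the fingers and metal_disc below 0.2 N), for 0.2 s.
At the end, for the whole second after the job is handed in: The metal disc lies fully down in the V-block (within 10 mm of its middle along the V, 5 mm across); the red, black and yellow discs each stand on edge within 12 mm of where they stood in the chute at the start; all are released and at rest (all of step 2 and linear speed of each of metal_disc, red_disc, black_disc, yellow_disc below 0.02 m/s and distance of each of red_disc, black_disc, yellow_disc from where it was at the start of the episode below 0.012 m and angle between each of red_disc, black_disc, yellow_disc's own y axis and vertical above 1.4 rad and contact force between the fingers and red_disc below 0.2 N and contact force between the fingers and black_disc below 0.2 N and contact force between the fingers and yellow_disc below 0.2 N); the robot touches nothing.
It fails at once if the multimeter is pushed more than 30 mm (distance of multimeter from where it was at the start of the episode above 0.03 m).
It fails at once if the air cylinder is pushed more than 30 mm (distance of air_cylinder from where it was at the start of the episode above 0.03 m).
It fails at once if the pair of pliers is pushed more than 30 mm (distance of pliers from where it was at the start of the episode above 0.03 m).
It also fails if it takes over 128 s, if anything falls off the work surface, if the arm or the gripper's body presses on something with over 40 N, if the wrist force passes 120 N, or if a joint passes its speed limit or range.

## Working session

There is one attempt and no reset: what is moved stays moved. The work goes in short steps, Python scripts to look and compute and a tool call to move; the robot and the scene stay as the last step left them, time stands still between calls to the robot, and variables do not carry over. Pictures are saved under pics/ and viewed, at most 14 in all, crops included, and the job is handed in when it is done.

Besides the shell and the picture viewer there is one more tool, called after "Request:" as name(argument=value, ...) on one line, values as JSON. servo_tool: Moves the arm, as the interface text tells. Its arguments: {"type":"object","properties":{"moves":{"type":"array","items":{"type":"array","items":{"type":"number"}}}},"required":["moves"]}

```bash
mkdir -p pics; cat > h.py <<'E'
import numpy as np, cv2
from rig import get_obs, capture, camera_info, finish_job
from scipy.spatial.transform import Rotation as R
def save(n,im): cv2.imwrite('pics/'+n+'.png',im[...,::-1])
def rays(ci,uv):
    uv=np.atleast_2d(uv).astype(float)
    d=np.stack([(uv[:,0]-ci['cx'])/ci['fx'],(uv[:,1]-ci['cy'])/ci['fy']],1)
    s=d.copy()
    for _ in range(20): s=d/(1+ci['k1']*(s**2).sum(1,keepdims=True))
    return np.stack([s[:,0],-s[:,1],-np.ones(len(s))],1)
def onplane(ci,uv,z):
    P=np.array(ci['pose']);d=rays(ci,uv)@P[:3,:3].T;o=P[:3,3]
    return o+d*((z-o[2])/d[:,2])[:,None]
def bydepth(ci,uv,dep):
    P=np.array(ci['pose']);uv=np.atleast_2d(uv)
    z=dep[uv[:,1].astype(int),uv[:,0].astype(int)]
    return rays(ci,uv)*z[:,None]@P[:3,:3].T+P[:3,3], z
E
python3 - <<'E'
from h import *
for n in ['top','side']:
    im,d=capture(n); save(n+'0',im); np.save(n+'0.npy',d); 
    ci=camera_info(n); print(n,np.round(ci['pose'],3).tolist(),ci['fx'],ci['cx'],ci['cy'],ci['k1'])
o=get_obs(); print(o['tool_pos'],o['orientation'],o['time_s'])
E
```

```text
top [[-0.028, 0.992, -0.12, 0.479], [-1.0, -0.029, -0.006, 0.053], [-0.009, 0.12, 0.993, 0.988], [0.0, 0.0, 0.0, 1.0]] 426.0947198781584 255.71745286131764 191.17075532822724 -0.1413329474416343
side [[-0.968, 0.127, -0.217, 0.372], [-0.252, -0.458, 0.853, 0.869], [0.009, 0.88, 0.475, 0.508], [0.0, 0.0, 0.0, 1.0]] 423.6019250883884 255.046962129884 194.1506299017062 -0.04484923716364377
[ 0.22097365 -0.58376753  0.19706417] [ 9.83682344e-01  1.79910960e-01 -1.04489291e-04 -1.04002189e-03] 0.1
```

View pics/top0.png

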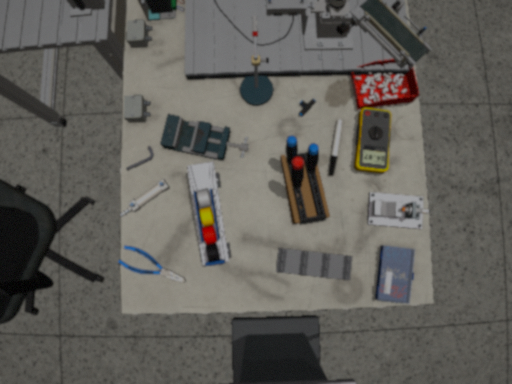

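View pics/side0.png

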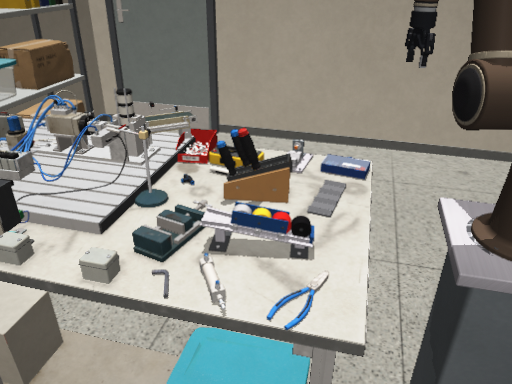

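The top view shows the chute at (208,215), with black in front at (212,253), then red (209,236), yellow (206,216) and metal (203,198). The rest is at (314,264) and the sensor station at (398,210), with a tall screwdriver rack at (305,185) between them.

```bash
python3 - <<'E'
from h import *
im=cv2.imread('pics/top0.png')[...,::-1]; d=np.load('top0.npy'); ci=camera_info('top')
hsv=cv2.cvtColor(np.ascontiguousarray(im),cv2.COLOR_RGB2HSV).astype(int)
H,S,V=hsv[...,0],hsv[...,1],hsv[...,2]
def blob(m,box,n,z):
    mm=np.zeros(m.shape,np.uint8); x0,y0,x1,y1=box; mm[y0:y1,x0:x1]=m[y0:y1,x0:x1]
    c=max(cv2.findContours(mm,0,2)[0],key=cv2.contourArea); r=cv2.minAreaRect(c)
    p=onplane(ci,np.vstack([[r[0]],cv2.boxPoints(r)]),z); print(n,np.round(r[0],1),np.round(r[1],1),'ctr',p[0].round(3)[:2],'corners',p[1:,:2].round(3).tolist())
box=(185,160,235,270)
blob((S>120)&(H>20)&(H<35),box,'yel',.083)
blob((S>120)&((H<8)|(H>172)),box,'red',.077)
blob(V<50,(200,240,225,268),'blk',.072)
blob((V<130)&(S<60),(270,240,360,285),'rest',.015)
blob((V>150)&(S<40),(362,185,432,232),'station',.01)
P=np.array(ci['pose']); vv,uu=np.mgrid[0:384,0:512]
w,_=bydepth(ci,np.stack([uu.ravel(),vv.ravel()],1),d); w=w.reshape(384,512,3); np.save('w.npy',w)
for n,b in dict(rack=(275,130,335,230),meter=(350,105,395,175),station=(362,185,432,232),post=(240,20,275,110),cyl=(160,110,255,165)).items():
    a=w[b[1]:b[3],b[0]:b[2]].reshape(-1,3); hi=a[a[:,2]>.03]; print(n,'maxz',a[:,2].max().round(3),'xy>30mm',hi.min(0).round(3),hi.max(0).round(3))
crop=lambda im,x0,y0,x1,y1,k: cv2.resize(np.ascontiguousarray(im[y0:y1,x0:x1]),None,fx=k,fy=k,interpolation=cv2.INTER_CUBIC)
save('topc',crop(im,180,150,440,310,3))
E
```

```text
yel [206.2 215.7] [17.5 13.1] ctr [0.539 0.165] corners [[0.554, 0.183], [0.56, 0.155], [0.524, 0.147], [0.518, 0.174]]
red [209.1 235.5] [19.  12.9] ctr [0.496 0.16 ] corners [[0.515, 0.176], [0.518, 0.149], [0.478, 0.144], [0.475, 0.171]]
blk [212.1 252.2] [16.5 10.7] ctr [0.461 0.155] corners [[0.475, 0.17], [0.48, 0.148], [0.446, 0.14], [0.441, 0.162]]
rest [314.5 262. ] [44. 89.] ctr [ 0.431 -0.071] corners [[0.484, 0.029], [0.477, -0.175], [0.377, -0.17], [0.385, 0.032]]
station [396.4 199.9] [20.2 49.9] ctr [ 0.567 -0.27 ] corners [[0.583, -0.208], [0.598, -0.328], [0.551, -0.333], [0.536, -0.213]]
rack maxz 0.988 xy>30mm [ 0.479 -0.096  0.03 ] [0.693 0.053 0.988]
meter maxz 0.988 xy>30mm [ 0.479 -0.264  0.03 ] [0.791 0.053 0.988]
station maxz 0.988 xy>30mm [ 0.479 -0.329  0.03 ] [0.566 0.053 0.988]
post maxz 0.988 xy>30mm [0.479 0.002 0.03 ] [1.016 0.087 0.988]
cyl maxz 0.988 xy>30mm [0.479 0.053 0.03 ] [0.778 0.274 0.988]
```

View pics/topc.png

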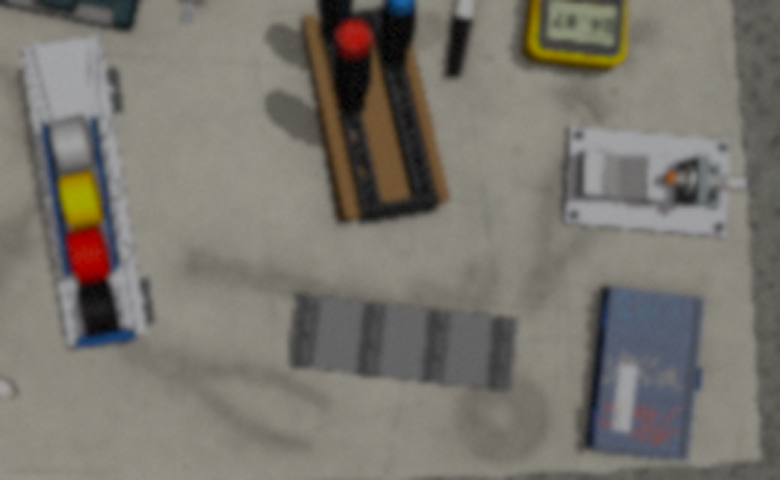

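The crop gives the rest corners at (298,293), (515,318), (511,388), (292,368), the station plate at (568,127), (730,140), (727,236), (565,222), and the V centre near (625,177). The order from the front is black, red, yellow, metal.

```bash
python3 - <<'E'
from h import *
ci=camera_info('top'); d=np.load('top0.npy')
f=lambda p:np.array(p)/3+[180,150]-.33
r=onplane(ci,f([(298,293),(515,318),(511,388),(292,368)]),.013); print('rest',r.mean(0).round(4),np.degrees(np.arctan2(*(r[0]+r[3]-r[1]-r[2])[[0,1]])))
s=onplane(ci,f([(568,127),(730,140),(727,236),(565,222)]),.008); print('plate',s.round(3).tolist(),np.degrees(np.arctan2(*(s[0]+s[3]-s[1]-s[2])[[0,1]])))
print('V',onplane(ci,f([(625,177)]),.025))
c=[onplane(ci,[p],z)[0] for p,z in (((212.1,252.5),.072),((209.1,235.5),.077),((206.2,215.7),.083))]; print(c)
e=onplane(ci,f([(24,50),(98,38),(148,325),(70,345)]),[.06]); print('chute',e.round(3).tolist())
w=np.load('w.npy'); print('depth check: bench',w[300,260],'disc tops',w[236,209],w[216,206],w[198,203],w[251,212]); 
for n,b in dict(rack=(275,130,335,230),station=(362,185,432,232),chute=(185,160,235,270)).items():
    a=w[b[1]:b[3],b[0]:b[2]].reshape(-1,3); a=a[d[b[1]:b[3],b[0]:b[2]].ravel()>0]; print(n,a.max(0).round(3),a[a[:,2]>.03].min(0).round(3))
E
```

```text
rest [ 0.4271 -0.0707  0.013 ] 7.8124587584368586
plate [[0.588, -0.206, 0.008], [0.574, -0.336, 0.008], [0.499, -0.328, 0.008], [0.514, -0.2, 0.008]] 6.5430151055550505
V [[ 0.54615086 -0.24393579  0.025     ]]
[array([0.46020841, 0.15484862, 0.072     ]), array([0.49660411, 0.16002549, 0.077     ]), array([0.53875029, 0.16479744, 0.083     ])]
chute [[0.651, 0.208, 0.06], [0.658, 0.152, 0.06], [0.447, 0.12, 0.06], [0.434, 0.177, 0.06]]
depth check: bench [0.34780191 0.05543998 0.00258082] disc tops [0.49553614 0.16021181 0.0774026 ] [0.53829891 0.165574   0.08028599] [0.57613852 0.17018005 0.09009731] [0.46344789 0.15475915 0.07415321]
rack [0.745 0.016 0.182] [ 0.513 -0.096  0.03 ]
station [ 0.709 -0.186  0.066] [ 0.524 -0.329  0.03 ]
chute [0.678 0.227 0.092] [0.432 0.126 0.03 ]
```

```bash
cat >> h.py <<'E'
def plan(*wps):
    """successive world waypoints (x,y,z mm, yaw deg) -> shift from previous, in the tool axes of that moment (tool vertical)"""
    o=get_obs(); p=np.array(o['tool_pos'])*1e3; q=R.from_quat(o['orientation']); 
    ax=q.as_matrix(); print('t %.2f pos %s yaw %.2f tilt %s w %.2f'%(o['time_s'],p.round(1),np.degrees(np.arctan2(ax[1,0],ax[0,0])),ax[:2,2].round(4),o['width']))
    for x,y,z,yaw in wps:
        t=np.radians(yaw); T=np.array([[np.cos(t),np.sin(t),0],[np.sin(t),-np.cos(t),0],[0,0,-1]]).T
        M=q.as_matrix(); d=np.array([x,y,z])-p
        rv=np.degrees(R.from_matrix(M.T@T).as_rotvec())
        print('to',(x,y,z,yaw),'shift',(M.T@d).round(1),'turn',rv.round(2)); p=np.array([x,y,z]); q=R.from_matrix(T)
def ch(x,y=0,z=0,C=(460.2,154.9,7.8)):
    t=np.radians(C[2]); return C[0]+x*np.cos(t)-y*np.sin(t),C[1]+x*np.sin(t)+y*np.cos(t)
E
python3 -c "
from h import *
plan((340,-214,240,14),(440,152,220,7.8))"
```

```text
t 0.10 pos [ 221.  -583.8  197.1] yaw 20.73 tilt [-0.0006  0.002 ] w 1.00
to (340, -214, 240, 14) shift [ 242.2 -303.8  -42.3] turn [-0.12 -0.    6.73]
to (440, 152, 220, 7.8) shift [ 185.6 -330.9   20. ] turn [0.  0.  6.2]
```

Request:
servo_tool(moves=[[30,-38,-5,0,0,1,85],[60,-76,-10,0,0,2,70],[91,-114,-16,0,0,3,60],[121,-152,-21,0,0,4,60],[151,-190,-26,0,0,5,60],[182,-228,-32,0,0,6,60],[212,-266,-37,0,0,6.7,60],[242,-304,-42,0,0,6.7,60]])

```text
time_s: 0.9
tool_pos: [0.3398, -0.2126, 0.2401]
orientation: [0.993, 0.122, 0.0, -0.0]
contact_force: [0.9, 0.3, 0.1]
width: 0.705
grip_force: 0.0
```

Request:
servo_tool(moves=[[23,-41,2,0,0,1,60],[46,-83,5,0,0,2,60],[70,-124,8,0,0,3,60],[93,-165,10,0,0,4,60],[116,-207,13,0,0,5,60],[140,-248,15,0,0,6.2,60],[163,-290,18,0,0,6.2,60],[186,-331,20,0,0,6.2,60]])

```text
time_s: 1.7
tool_pos: [0.4398, 0.1537, 0.2197]
orientation: [0.998, 0.069, -0.0, 0.0]
contact_force: [0.5, 0.0, 0.1]
width: 0.706
grip_force: 0.0
```

```bash
python3 -c "
from h import *
plan()
ci=camera_info('wrist'); im,d=capture('wrist'); save('w1',im); print(np.round(ci['pose'],3).tolist(),ci['fx'])
np.savez('w1',d=d,P=ci['pose'])
plan((460,155,75,7.8))"
```

```text
t 1.70 pos [439.8 153.7 219.7] yaw 7.87 tilt [-0.0003 -0.0003] w 0.71
[[0.137, 0.937, 0.321, 0.523], [-0.991, 0.129, 0.045, 0.166], [0.001, -0.324, 0.946, 0.396], [0.0, 0.0, 0.0, 1.0]] 306.5583425966386
t 1.75 pos [441.5 160.3 219.8] yaw 8.02 tilt [0.0018 0.0071] w 0.70
to (460, 155, 75, 7.8) shift [ 17.2   8.8 144.8] turn [-0.39 -0.16  0.23]
```

View pics/w1.png

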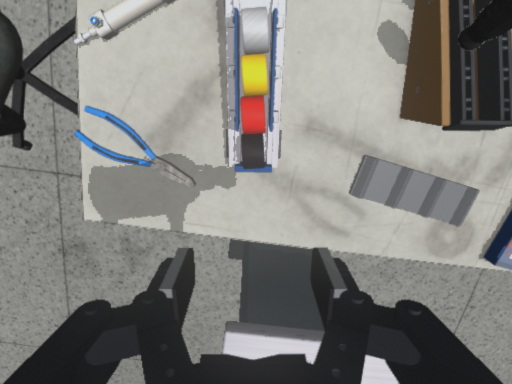

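The wrist view has the four discs in a column: metal (255,30), yellow (255,75), red (253,115), black (252,150). The rest corners are at (368,155), (478,188), (462,225), (350,193).

```bash
python3 - <<'E'
from h import *
im=np.ascontiguousarray(cv2.imread('pics/w1.png')[...,::-1]); z=np.load('w1.npz'); ci=camera_info('wrist'); ci['pose']=z['P']; d=z['d']
hsv=cv2.cvtColor(im,cv2.COLOR_RGB2HSV).astype(int);H,S,V=hsv[...,0],hsv[...,1],hsv[...,2]
def pts(m,n,zc):
    box=np.zeros(m.shape,bool); box[0:175,225:285]=1; m=m&box
    m=cv2.erode(m.astype(np.uint8),np.ones((3,3)))
    nn,l,st,_=cv2.connectedComponentsWithStats(m); k=1+np.argmax(st[1:,4]); v,u=np.where(l==k)
    w,_=bydepth(ci,np.stack([u,v],1),d); w=w[w[:,2]>zc+.012]
    # fit circle centre in along-chute coords given zc, r=20 from points
    t=np.radians(7.8); a=w[:,0]*np.cos(t)+w[:,1]*np.sin(t); b=-w[:,0]*np.sin(t)+w[:,1]*np.cos(t)
    from scipy.optimize import least_squares
    s=least_squares(lambda p:np.hypot(a-p[0],w[:,2]-p[1])-.02,[a.mean(),zc],loss='soft_l1',f_scale=.001)
    bm=(np.percentile(b,2)+np.percentile(b,98))/2; c=s.x
    print(n,'x,y',(c[0]*np.cos(t)-bm*np.sin(t)).round(4),(c[0]*np.sin(t)+bm*np.cos(t)).round(4),'z',c[1].round(4),'wid',np.ptp(np.percentile(b,[2,98])).round(4))
pts((S>120)&(H>20)&(H<35),'yel',.063)
pts((S>120)&((H<8)|(H>172)),'red',.0576)
pts(V<60,'blk',.052)
r=onplane(ci,[(368,155),(478,188),(462,225),(350,193)],.014); print('rest',r.mean(0).round(4),np.degrees(np.arctan2(*(r[0]+r[3]-r[1]-r[2])[[0,1]])),r.round(3).tolist())
E
```

```text
yel x,y 0.5389 0.1664 z 0.0634 wid 0.0211
red x,y 0.4993 0.162 z 0.0578 wid 0.0203Traceback (most recent call last):
  File "<stdin>", line 17, in <module>
  File "<stdin>", line 7, in pts
    return _wrapfunc(a, 'argmax', axis=axis, out=out, **kwds)
    return bound(*args, **kwds)
ValueError: attempt to get argmax of an empty sequence
```

```bash
sed -i 's/C=(460.2,154.9,7.8)/C=(460,156.3,7.3)/' h.py; python3 - <<'E'
from h import *
z=np.load('w1.npz'); ci=camera_info('wrist'); ci['pose']=z['P']
r=onplane(ci,[(368,155),(478,188),(462,225),(350,193)],.014); print('rest',r.mean(0).round(4),np.degrees(np.arctan2(*(r[0]+r[3]-r[1]-r[2])[[0,1]])))
im=cv2.imread('pics/w1.png')[...,::-1]
plan((460,156.3,85,7.3),(460,156.3,45,7.3))
E
```

```text
rest [ 0.4293 -0.0661  0.014 ] 8.098438141862603
t 1.75 pos [441.5 160.3 219.8] yaw 8.02 tilt [0.0018 0.0071] w 0.70
to (460, 156.3, 85, 7.3) shift [ 17.4   7.4 134.8] turn [-0.39 -0.15  0.73]
to (460, 156.3, 45, 7.3) shift [ 0.  0. 40.] turn [ 0.  0. -0.]
```

Request:
servo_tool(moves=[[20,-1.5,45,0,0,0.5,60],[20,-1.5,90,0,0,0.5,60],[20,-1.5,135,0,0,0.5,60],[20,-1.5,135,0,0,0.5,60],[20,-1.5,135,0,0,0.5,60]])

```text
time_s: 2.25
tool_pos: [0.4589, 0.1555, 0.0848]
orientation: [0.998, 0.064, -0.001, 0.0]
contact_force: [0.1, 0.1, 0.7]
width: 0.703
grip_force: 0.0
```

```bash
python3 -c "
from h import *
plan((460,156.3,45,7.3))
ci=camera_info('wrist'); im,d=capture('wrist'); save('w2',im); np.savez('w2',d=d,P=ci['pose'])"
```

```text
t 2.25 pos [458.9 155.5  84.8] yaw 7.32 tilt [-0.0027 -0.0006] w 0.70
to (460, 156.3, 45, 7.3) shift [ 1.3 -0.7 39.8] turn [0.02 0.16 0.02]
```

View pics/w2.png

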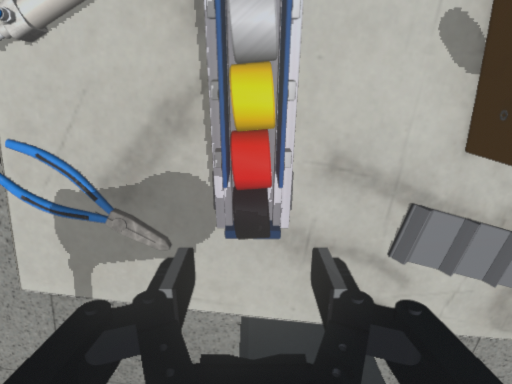

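The discs are at u≈252, midway between the fingers at (180,270) and (327,270), so the lateral alignment is good. Now the descent and the first grasp.

Request:
servo_tool(moves=[[0,0,20,0,0,0,50],[0,0,39,0,0,0,40],[0,0,40,0,0,0,20],[0,0,40,0,0,0,15],[0,0,40,0,0,0,15],[0,0,40,0,0,0,15]])

```text
time_s: 2.9
tool_pos: [0.4613, 0.1562, 0.0469]
orientation: [0.998, 0.064, 0.002, -0.0]
contact_force: [0.1, -0.1, 0.1]
width: 0.175
grip_force: 0.0
```

Request:
servo_tool(moves=[[0,0,0,0,0,0,15],[0,0,-5,0,0,0,15],[0,0,-30,0,0,0,15],[0,0,-70,0,0,0,15],[0,0,-70,0,0,0,15],[0,0,-70,0,0,0,15]])

```text
time_s: 3.5
tool_pos: [0.461, 0.1562, 0.1167]
orientation: [0.998, 0.064, 0.002, -0.0]
contact_force: [-1.5, 0.4, -0.3]
width: 0.181
grip_force: 0.0
```

```bash
python3 - <<'E'
from h import *
t=np.radians(-8); c,s=np.cos(t),np.sin(t); X=(428,-69)
for g in (50,0,-50): print(g,X[0]-g*s,X[1]+g*c)
ci=camera_info('wrist'); im,d=capture('wrist'); save('w3',im); np.savez('w3',d=d,P=ci['pose'])
plan((X[0]-50*s,X[1]+50*c,115,82),(X[0]-50*s,X[1]+50*c,17,82))
E
```

```text
50 434.95865504800327 -19.486596562921484
0 428.0 -69.0
-50 421.04134495199673 -118.51340343707852
t 3.55 pos [459.7 155.8 115.4] yaw 7.33 tilt [0.0003 0.0001] w 0.17
to (np.float64(434.95865504800327), np.float64(-19.486596562921484), 115, 82) shift [-46.9 170.7   0.3] turn [ 1.000e-02 -2.000e-02 -7.467e+01]
to (np.float64(434.95865504800327), np.float64(-19.486596562921484), 17, 82) shift [ 0.  0. 98.] turn [0. 0. 0.]
```

View pics/w3.png

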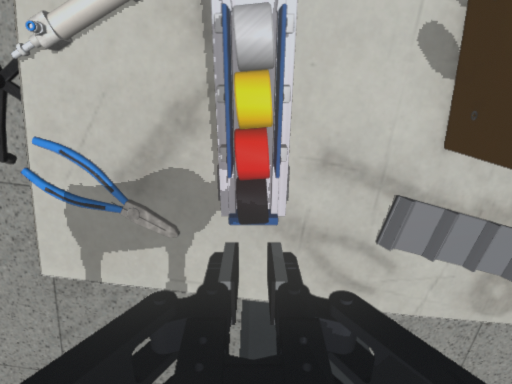

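The fingers shut to 15 mm and the black disc is still in the chute at (252,200), so I missed it. I'll project the TCP and the disc to see why.

```bash
python3 - <<'E'
from h import *
for n in ('w1','w2','w3'):
    z=np.load(n+'.npz'); ci=camera_info('wrist'); P=z['P']
    def proj(p):
        q=P[:3,:3].T@(np.array(p)-P[:3,3]); s=np.array([q[0],-q[1]])/-q[2]; s=s*(1+ci['k1']*(s@s)); return (s*[ci['fx'],ci['fy']]+[ci['cx'],ci['cy']]).round(1)
    print(n,P[:3,3].round(3),'black top',proj((.460,.1563,.072)),'red top',proj((.4993,.1613,.0776)),'tcp(w3)',proj((.4597,.1558,.1154)))
    w,_=bydepth(ci,[(252,150),(252,115),(252,200),(252,152),(253,215),(252,160),(235,260),(235,250),(278,260)],z['d']); print(w.round(3).tolist())
print(camera_info('wrist')['k1'],camera_info('wrist')['cx'],camera_info('wrist')['cy'],camera_info('wrist')['fy'])
E
```

```text
w1 [0.523 0.166 0.396] black top [253.2 153.8] red top [253.6 116.1] tcp(w3) [253.8 163.2]
[[0.484, 0.16, -0.032], [0.52, 0.165, -0.027], [0.402, 0.15, -0.104], [0.482, 0.16, -0.032], [0.381, 0.146, -0.103], [0.472, 0.159, -0.035], [-0.211, 0.153, -0.968], [-0.099, 0.159, -0.861], [0.129, 0.045, -0.424]]
w2 [0.543 0.167 0.261] black top [252.4 221.2] red top [252.5 165.4] tcp(w3) [253.3 254.5]
[[0.509, 0.163, 0.107], [0.53, 0.166, 0.113], [0.474, 0.159, 0.097], [0.508, 0.163, 0.106], [0.465, 0.157, 0.101], [0.503, 0.162, 0.107], [0.386, 0.164, 0.03], [0.398, 0.165, 0.031], [0.392, 0.123, 0.03]]
w3 [0.544 0.167 0.293] black top [253.  207.3] red top [253.1 158.2] tcp(w3) [253.8 232.1]
[[0.503, 0.162, 0.075], [0.528, 0.166, 0.08], [0.464, 0.157, 0.07], [0.502, 0.162, 0.075], [0.452, 0.155, 0.07], [0.496, 0.162, 0.076], [0.47, 0.166, 0.17], [0.47, 0.166, 0.161], [0.472, 0.146, 0.169]]
-0.037543143324960296 252.59225268418382 195.38892091121883 306.5583425966386
```

```bash
python3 - <<'E'
from h import *
for n,cols in (('w2',(180,188,320,330)),('w3',(232,237,270,278))):
    z=np.load(n+'.npz'); ci=camera_info('wrist'); ci['pose']=z['P']
    for u in cols:
        v=np.arange(236,330,8); w,dd=bydepth(ci,np.stack([v*0+u,v],1),z['d']); print(n,u,[(int(a),round(float(b),3),*c.round(3).tolist()) for a,b,c in zip(v,dd,w)])
print(get_obs())
E
```

```text
w2 180 [(236, 0.288, 0.405, 0.218, 0.0), (244, 0.291, 0.397, 0.218, 0.001), (252, 0.145, 0.466, 0.192, 0.133), (260, 0.139, 0.466, 0.19, 0.139), (268, 0.133, 0.466, 0.189, 0.146), (276, 0.127, 0.466, 0.188, 0.151), (284, 0.127, 0.463, 0.187, 0.152), (292, 0.126, 0.46, 0.187, 0.154), (300, 0.126, 0.458, 0.186, 0.156), (308, 0.125, 0.455, 0.186, 0.157), (316, 0.125, 0.452, 0.185, 0.159), (324, 0.125, 0.449, 0.185, 0.16)]
w2 188 [(236, 0.289, 0.406, 0.211, 0.0), (244, 0.291, 0.397, 0.21, 0.0), (252, 0.145, 0.467, 0.188, 0.132), (260, 0.143, 0.464, 0.187, 0.136), (268, 0.141, 0.462, 0.187, 0.138), (276, 0.142, 0.458, 0.186, 0.138), (284, 0.144, 0.453, 0.186, 0.138), (292, 0.142, 0.451, 0.185, 0.141), (300, 0.143, 0.446, 0.185, 0.141), (308, 0.315, 0.323, 0.206, 0.001), (316, 1.373, -0.449, 0.333, -0.86), (324, 1.39, -0.496, 0.331, -0.862)]
w2 320 [(236, 0.289, 0.422, 0.087, 0.0), (244, 0.292, 0.413, 0.085, -0.0), (252, 0.146, 0.474, 0.126, 0.132), (260, 0.14, 0.474, 0.127, 0.138), (268, 0.136, 0.472, 0.128, 0.143), (276, 0.137, 0.468, 0.127, 0.143), (284, 0.137, 0.465, 0.126, 0.144), (29
[... 2287 characters left out ...]
0.198)]
{'time_s': 3.55, 'q': array([2.37104636e-01, 1.41593547e-01, 2.02488271e+00, 4.76051416e-05,
       9.74772295e-01, 1.67992354e+00]), 'joint_vel': array([-0.00236154,  0.02313614,  0.02506108, -0.00143816, -0.00065807,
        0.00107666]), 'joint_torque': array([-1.06649782e-02, -3.14875817e+01, -2.50632423e+01,  2.08677698e-04,
       -6.93968567e-02, -1.01104081e-05]), 'tool_pos': array([0.45965149, 0.1558411 , 0.11537781]), 'orientation': array([ 9.97954260e-01,  6.39317231e-02,  1.66086594e-04, -4.90425732e-05]), 'contact_force': array([-0.50624825,  0.89295123, -0.21900281]), 'ft_torque': array([0.0128262, 0.0050613, 0.013838 ]), 'grip_force': 0.0, 'width': 0.17455813891966204}
```

The depth map puts the fingertips at z≈0.154 while the reported TCP is 0.115. They really end about 39 mm higher than reported at small openings, which is why they closed above the disc. I'll subtract 39 mm from all heights and check by contact.

Request:
servo_tool(moves=[[0,0,30,0,0,0,45],[0,0,60,0,0,0,45],[0,0,95,0,0,0,45],[0,0,109,0,0,0,45],[0,0,109,0,0,0,45],[0,0,109,0,0,0,20],[0,0,109,0,0,0,15],[0,0,109,0,0,0,15]])

```text
time_s: 4.35
tool_pos: [0.4569, 0.1561, 0.0055]
orientation: [0.998, 0.063, -0.003, -0.001]
contact_force: [-16.6, 53.0, 18.5]
width: 0.401
grip_force: 42.5
```

Request:
servo_tool(moves=[[0,0,0,0,0,0,15],[0,0,0,0,0,0,15],[0,0,0,0,0,0,15]])

```text
time_s: 4.65
tool_pos: [0.4634, 0.1567, 0.0083]
orientation: [0.998, 0.064, 0.004, -0.001]
contact_force: [0.5, 0.2, 3.3]
width: 0.272
grip_force: 63.6
```

Request:
servo_tool(moves=[[0,0,-5,0,0,0,15],[0,0,-20,0,0,0,15],[0,0,-50,0,0,0,15],[0,0,-80,0,0,0,15],[0,0,-80,0,0,0,15],[0,0,-80,0,0,0,15]])

```text
time_s: 5.25
tool_pos: [0.461, 0.156, 0.0874]
orientation: [0.998, 0.064, 0.002, -0.0]
contact_force: [0.7, -0.1, -0.5]
width: 0.272
grip_force: 62.2
```

```bash
python3 - <<'E'
from h import *
ci=camera_info('wrist'); im,d=capture('wrist'); save('w4',im); np.savez('w4',d=d,P=ci['pose'])
plan((435,-19.5,86,82),(435,-19.5,-22,82))
E
```

```text
t 5.30 pos [459.7 155.7  86.2] yaw 7.32 tilt [0.0004 0.    ] w 0.27
to (435, -19.5, 86, 82) shift [-46.8 170.6   0.2] turn [ 2.000e-02 -2.000e-02 -7.468e+01]
to (435, -19.5, -22, 82) shift [  0.   0. 108.] turn [0. 0. 0.]
```

View pics/w4.png

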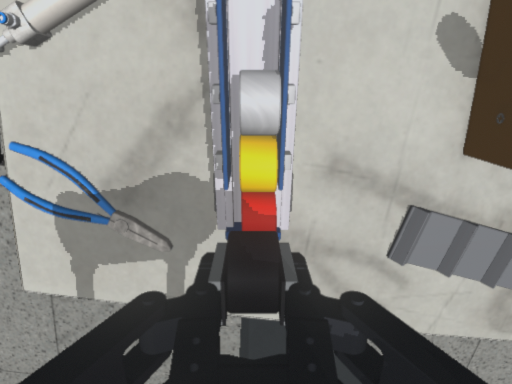

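Black is held at (252,270), and red, yellow and metal have rolled down one place. The rest's left edge is at (411,206) to (389,262), which I'll use to refine its place.

```bash
python3 - <<'E'
from h import *
z=np.load('w4.npz'); ci=camera_info('wrist'); ci['pose']=z['P']
r=onplane(ci,[(411,206),(389,262)],.015); print(r.round(4).tolist()); m=r.mean(0)
w,_=bydepth(ci,[(405,225),(400,240)],z['d']); print(w.round(4))
t=np.radians(-8); print('centre from wrist', m[:2]-86*1e-3*np.array([-np.sin(t),np.cos(t)]), 'yaw',np.degrees(np.arctan2(*(r[0]-r[1])[[1,0]])))
ct=camera_info('top'); print(onplane(ct,np.array([(298,293),(292,368)])/3+[180-.33,150-.33],.015).round(4).tolist())
E
```

```text
[[0.4682, 0.0175, 0.015], [0.4114, 0.0217, 0.015]]
[[0.4463 0.0118 0.0054]
 [0.4311 0.0127 0.0064]]
centre from wrist [ 0.42783212 -0.06555619] yaw -4.1788422712552675
[[0.4666, 0.0089, 0.015], [0.4104, 0.0152, 0.015]]
```

Request:
servo_tool(moves=[[-6,21,0,0,0,-8.5,15],[-12,43,0,0,0,-17,15],[-18,64,0,0,0,-25.5,15],[-24,86,0,0,0,-34,15],[-30,107,0,0,0,-42.5,15],[-36,128,0,0,0,-51,15],[-42,150,0,0,0,-59.5,15],[-47,171,0,0,0,-68,15]])

```text
time_s: 6.1
tool_pos: [0.4331, -0.0205, 0.0846]
orientation: [0.79, 0.613, -0.001, -0.001]
contact_force: [-0.1, -0.4, 0.0]
width: 0.271
grip_force: 62.2
```

Request:
servo_tool(moves=[[0,0,0,0,0,-6.7,15],[0,0,20,0,0,-6.7,15],[0,0,40,0,0,-6.7,15],[0,0,40,0,0,-6.7,15],[0,0,40,0,0,-6.7,15]])

```text
time_s: 6.6
tool_pos: [0.4335, -0.0196, 0.0451]
orientation: [0.755, 0.656, -0.001, -0.001]
contact_force: [0.2, -0.3, 1.0]
width: 0.272
grip_force: 62.2
```

```bash
python3 - <<'E'
from h import *
plan((435,-19.5,-18,82))
ci=camera_info('wrist'); im,d=capture('wrist'); save('w5',im); np.savez('w5',d=d,P=ci['pose'])
E
```

```text
t 6.60 pos [433.5 -19.6  45.1] yaw 82.03 tilt [-0.0034  0.0005] w 0.27
to (435, -19.5, -18, 82) shift [ 0.3  1.7 63.1] turn [-0.19  0.    0.03]
```

View pics/w5.png

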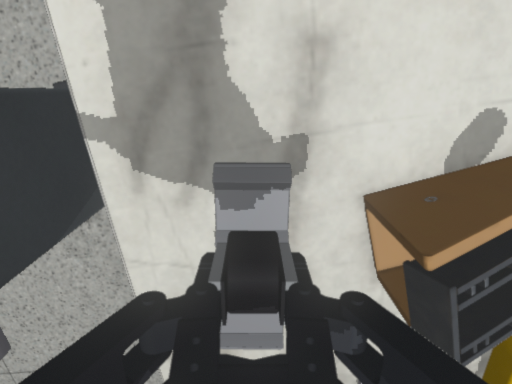

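```bash
python3 - <<'E'
from h import *
z=np.load('w5.npz'); ci=camera_info('wrist'); ci['pose']=z['P']
t=np.radians(-8); ex=np.array([np.cos(t),np.sin(t)]); ey=np.array([-np.sin(t),np.cos(t)])
for v in (163,176,188,200,225,231,236):
    p=onplane(ci,[(253,v)],.015)[0]; w,_=bydepth(ci,[(221,v),(288,v)],z['d'])
    print(v,'along y (from tool, plane .015)',round(float((p[:2]-[.4335,-.0196])@ey),4),'depth pts',[(round(float((a[:2]-[.4335,-.0196])@ex),4),round(float((a[:2]-[.4335,-.0196])@ey),4),round(float(a[2]),4)) for a in w])
p=onplane(ci,[(213,164),(291,164)],.015); d=p[1]-p[0]; print('edge yaw',np.degrees(np.arctan2(d[1],d[0])),np.hypot(*d[:2]),'mid',((p.mean(0)[:2]-[.4335,-.0196])@ex))
E
```

```text
163 along y (from tool, plane .015) 0.0372 depth pts [(-0.0224, 0.035, 0.0055), (0.0257, 0.0352, 0.0062)]
176 along y (from tool, plane .015) 0.0279 depth pts [(-0.0219, 0.0274, 0.0132), (0.0254, 0.0271, 0.012)]
188 along y (from tool, plane .015) 0.0192 depth pts [(-0.0226, 0.0173, 0.0093), (0.026, 0.0173, 0.0091)]
200 along y (from tool, plane .015) 0.0102 depth pts [(-0.0233, 0.0069, 0.0059), (0.0267, 0.0071, 0.0064)]
225 along y (from tool, plane .015) -0.0094 depth pts [(-0.0239, -0.0133, 0.0066), (0.0283, -0.0163, -0.0001)]
231 along y (from tool, plane .015) -0.0143 depth pts [(-0.0242, -0.0188, 0.0057), (0.0284, -0.0211, 0.0007)]
236 along y (from tool, plane .015) -0.0184 depth pts [(-0.0238, -0.0208, 0.0103), (0.0286, -0.0255, 0.0006)]
edge yaw -7.965520781721444 0.053647417814514875 mid -8.02741340235567e-05
```

The fingers are centred on the outer groove within a millimetre: the ridge edge is at (252,163) and the groove spans rows 188–232. Setting black down.

Request:
servo_tool(moves=[[0,0,30,0,0,0,15],[0,0,55,0,0,0,15],[0,0,63,0,0,0,15],[0,0,63,0,0,0,15],[0,0,63,0,0,0,15],[0,0,63,0,0,0,27],[0,0,63,0,0,0,40],[0,0,63,0,0,0,45]])

```text
time_s: 7.45
tool_pos: [0.4356, -0.0198, -0.0162]
orientation: [0.755, 0.656, 0.0, 0.001]
contact_force: [0.0, 0.2, 0.3]
width: 0.526
grip_force: 0.0
```

Request:
servo_tool(moves=[[0,0,0,0,0,0,45],[0,0,-30,0,0,0,45],[0,0,-75,0,0,0,45],[0,0,-104,0,0,0,45],[0,0,-104,0,0,0,45]])

```text
time_s: 7.95
tool_pos: [0.4394, -0.0204, 0.0917]
orientation: [0.755, 0.656, 0.003, 0.004]
contact_force: [0.9, 0.2, -0.6]
width: 0.527
grip_force: 0.0
```

```bash
python3 - <<'E'
from h import *
im,d=capture('top'); save('t2',cv2.resize(np.ascontiguousarray(im[150:310,180:440]),None,fx=3,fy=3))
plan((460,156,86,7.3),(460,156,7,7.3))
E
```

```text
t 8.00 pos [437.4 -20.1  89.5] yaw 82.03 tilt [ 0.006  -0.0009] w 0.53
to (460, 156, 86, 7.3) shift [177.5  -2.    3.5] turn [ 0.3  -0.22 74.73]
to (460, 156, 7, 7.3) shift [ 0.  0. 79.] turn [ 0.  0. -0.]
```

View pics/t2.png

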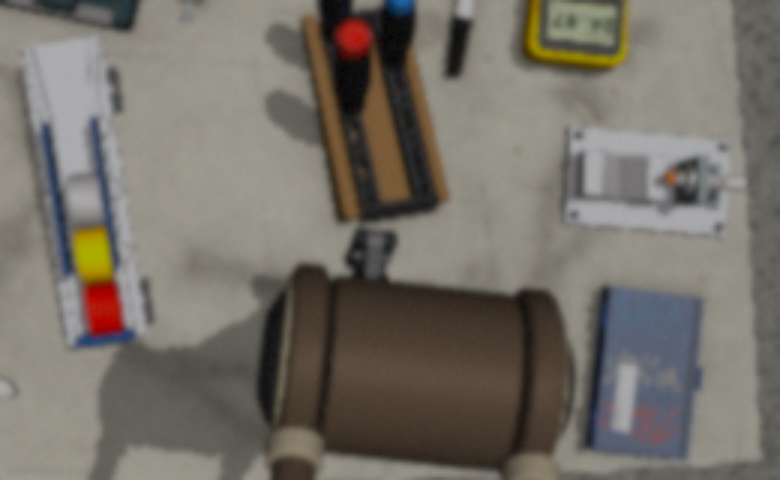

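Red has rolled to the front place at (103,308), and the arm hides the rest. Next I go back for red.

Request:
servo_tool(moves=[[22,0,0,0,0,8.5,45],[44,0,0,0,0,17,45],[67,0,0,0,0,25.5,45],[89,1,0,0,0,34,45],[111,1,0,0,0,42.5,45],[133,2,0,0,0,51,45],[155,2,0,0,0,59.5,45],[175.5,1,0,0,0,68,45]])

```text
time_s: 8.8
tool_pos: [0.4587, 0.1545, 0.0852]
orientation: [0.993, 0.119, -0.002, 0.0]
contact_force: [-0.3, -0.4, 0.8]
width: 0.525
grip_force: 0.0
```

Request:
servo_tool(moves=[[0,0,0,0,0,6.7,45],[0,0,20,0,0,6.7,45],[0,0,55,0,0,6.7,45],[0,0,79,0,0,6.7,45],[0,0,79,0,0,6.7,45],[0,0,79,0,0,6.7,35],[0,0,79,0,0,6.7,28],[0,0,79,0,0,6.7,15]])

```text
time_s: 9.6
tool_pos: [0.4592, 0.1536, 0.0077]
orientation: [0.998, 0.064, -0.001, 0.0]
contact_force: [-1.2, -0.7, 5.9]
width: 0.271
grip_force: 62.0
```

Request:
servo_tool(moves=[[0,0,0,0,0,0,15],[0,0,0,0,0,0,15],[0,0,0,0,0,0,15]])

```text
time_s: 9.9
tool_pos: [0.4592, 0.1535, 0.0077]
orientation: [0.998, 0.064, -0.001, 0.0]
contact_force: [-1.9, -0.7, 5.7]
width: 0.267
grip_force: 62.1
```

Request:
servo_tool(moves=[[0,0,-5,0,0,0,15],[0,0,-20,0,0,0,15],[0,0,-50,0,0,0,15],[0,0,-80,0,0,0,15],[0,0,-80,0,0,0,15],[0,0,-80,0,0,0,15]])

```text
time_s: 10.5
tool_pos: [0.4601, 0.1539, 0.0881]
orientation: [0.998, 0.064, 0.0, -0.0]
contact_force: [-0.6, -0.2, -0.7]
width: 0.272
grip_force: 58.7
```

```bash
python3 - <<'E'
from h import *
ci=camera_info('wrist'); im,d=capture('wrist'); save('w6',im); np.savez('w6',d=d,P=ci['pose'])
plan((428,-69,86,82),(428,-69,-18,82),(428,-69,86,82),(460,155,86,7.3))
E
```

```text
t 10.55 pos [459.1 153.6  87.2] yaw 7.33 tilt [-0.002  -0.0005] w 0.27
to (428, -69, 86, 82) shift [-59.3 216.8   1.3] turn [-6.000e-02  1.100e-01 -7.467e+01]
to (428, -69, -18, 82) shift [  0.   0. 104.] turn [0. 0. 0.]
to (428, -69, 86, 82) shift [   0.    0. -104.] turn [0. 0. 0.]
to (460, 155, 86, 7.3) shift [226.3   0.5   0. ] turn [ 0.   0.  74.7]
```

View pics/w6.png

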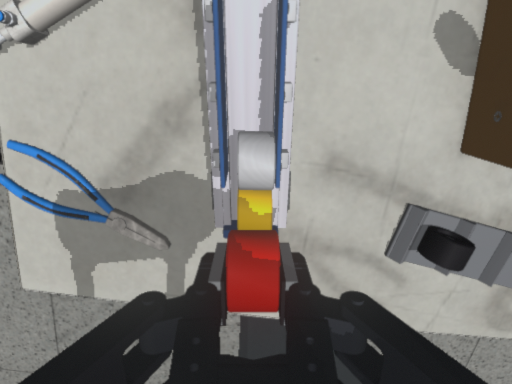

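Red is held. Black is in its groove at (446,248), and I'll check by depth that it stands upright.

```bash
python3 - <<'E'
from h import *
z=np.load('w6.npz'); ci=camera_info('wrist'); ci['pose']=z['P']
im=np.ascontiguousarray(cv2.imread('pics/w6.png')[...,::-1]); V=im.max(2)
v,u=np.where(V<75); k=(u>405)&(u<485)&(v>215)&(v<280); u,v=u[k],v[k]
w,_=bydepth(ci,np.stack([u,v],1),z['d']); w=w[w[:,2]>.009]
t=np.radians(-8); ex=np.array([np.cos(t),np.sin(t)]); ey=np.array([-np.sin(t),np.cos(t)]); r=w[:,:2]-[.428,-.069]
print(len(w),'x',np.percentile(r@ex,[2,50,98]).round(4),'y',np.percentile(r@ey,[2,50,98]).round(4),'z',np.percentile(w[:,2],[2,50,98]).round(4))
save('w6c',cv2.resize(im[190:290,380:500],None,fx=5,fy=5,interpolation=cv2.INTER_CUBIC))
E
```

```text
1783 x [-0.0092  0.0055  0.0141] y [0.0354 0.059  0.0695] z [0.0129 0.0396 0.0469]
```

View pics/w6c.png

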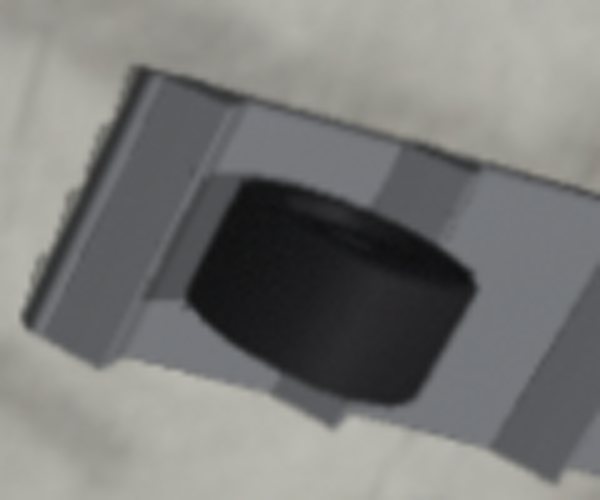

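Black stands upright with its top at z≈46 mm, centred in the groove. Placing red in the middle groove, then going back for yellow.

Request:
servo_tool(moves=[[-8,27,0,0,0,-8.5,15],[-15,54,0,0,0,-17,15],[-23,81,0,0,0,-25.5,15],[-31,108,0,0,0,-34,15],[-38,135,0,0,0,-42.5,15],[-46,162,0,0,0,-51,15],[-54,190,0,0,0,-59.5,15],[-61.3,217.3,0,0,0,-68,15]])

```text
time_s: 11.35
tool_pos: [0.4248, -0.07, 0.0862]
orientation: [0.79, 0.613, -0.001, -0.002]
contact_force: [0.9, -0.6, 0.3]
width: 0.273
grip_force: 58.8
```

Request:
servo_tool(moves=[[0,0,0,0,0,-6.7,15],[0,0,30,0,0,-6.7,15],[0,0,70,0,0,-6.7,15],[0,0,97,0,0,-6.7,15],[0,0,97,0,0,-6.7,15],[0,0,105,0,0,-6.7,15],[0,0,105,0,0,-6.7,15],[0,0,105,0,0,-6.7,15]])

```text
time_s: 12.15
tool_pos: [0.4282, -0.0696, -0.016]
orientation: [0.755, 0.656, 0.001, 0.001]
contact_force: [-0.0, -0.1, 0.4]
width: 0.274
grip_force: 58.9
```

Request:
servo_tool(moves=[[0,0,0,0,0,0,27],[0,0,0,0,0,0,40],[0,0,0,0,0,0,45],[0,0,0,0,0,0,45],[0,0,-30,0,0,0,45],[0,0,-70,0,0,0,45],[0,0,-105,0,0,0,45],[0,0,-105,0,0,0,45]])

```text
time_s: 12.95
tool_pos: [0.4321, -0.0707, 0.0931]
orientation: [0.754, 0.656, 0.003, 0.005]
contact_force: [0.9, -0.5, 0.6]
width: 0.525
grip_force: 0.0
```

```bash
python3 - <<'E'
from h import *
plan((460,155,86,7.3))
E
```

```text
t 12.95 pos [432.1 -70.7  93.1] yaw 82.03 tilt [ 0.011  -0.0029] w 0.53
to (460, 155, 86, 7.3) shift [227.4  -3.7   6.8] turn [ 0.6  -0.35 74.73]
```

Request:
servo_tool(moves=[[28,0,0,0,0,8.5,45],[56,0,0,0,0,17,45],[85,0,0,0,0,25.5,45],[113,1,0,0,0,34,45],[141,1,0,0,0,42.5,45],[169,2,0,0,0,51,45],[198,2,0,0,0,59.5,45],[226,2,0,0,0,68,45]])

```text
time_s: 13.75
tool_pos: [0.4598, 0.1552, 0.0872]
orientation: [0.993, 0.119, -0.001, 0.0]
contact_force: [0.4, -0.9, -0.0]
width: 0.532
grip_force: 0.0
```

Request:
servo_tool(moves=[[0,0,0,0,0,6.7,45],[0,0,20,0,0,6.7,45],[0,0,55,0,0,6.7,45],[0,0,80,0,0,6.7,45],[0,0,80,0,0,6.7,45],[0,0,80,0,0,6.7,35],[0,0,80,0,0,6.7,28],[0,0,80,0,0,6.7,15]])

```text
time_s: 14.55
tool_pos: [0.4609, 0.154, 0.0088]
orientation: [0.998, 0.064, 0.0, 0.0]
contact_force: [0.0, -0.7, -0.6]
width: 0.272
grip_force: 59.3
```

Request:
servo_tool(moves=[[0,0,0,0,0,0,15],[0,0,0,0,0,0,15],[0,0,0,0,0,0,15]])

```text
time_s: 14.85
tool_pos: [0.4608, 0.154, 0.0087]
orientation: [0.998, 0.064, 0.0, 0.0]
contact_force: [-0.8, -1.0, 2.1]
width: 0.269
grip_force: 59.6
```

Request:
servo_tool(moves=[[0,0,-5,0,0,0,15],[0,0,-20,0,0,0,15],[0,0,-50,0,0,0,15],[0,0,-80,0,0,0,15],[0,0,-80,0,0,0,15],[0,0,-80,0,0,0,15]])

```text
time_s: 15.45
tool_pos: [0.4612, 0.1543, 0.089]
orientation: [0.998, 0.064, 0.001, -0.0]
contact_force: [-0.1, 0.1, -0.6]
width: 0.27
grip_force: 59.4
```

```bash
python3 - <<'E'
from h import *
ci=camera_info('wrist'); im,d=capture('wrist'); save('w7',im); np.savez('w7',d=d,P=ci['pose'])
plan((420,-118.8,86,82))
E
```

```text
t 15.50 pos [460.  154.   87.9] yaw 7.33 tilt [-0.0006 -0.0001] w 0.27
to (420, -118.8, 86, 82) shift [-74.4 265.5   1.9] turn [-2.000e-02  3.000e-02 -7.467e+01]
```

View pics/w7.png

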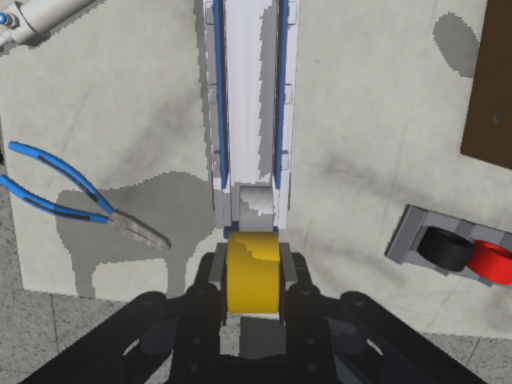

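Yellow is held, metal waits at the front, and black (446,248) and red (492,260) stand on the rest. Placing yellow in the third groove.

Request:
servo_tool(moves=[[-9,33,0,0,0,-8.5,15],[-19,66,0,0,0,-17,15],[-28,99,0,0,0,-25.5,15],[-37,132,0,0,0,-34,15],[-47,165,0,0,0,-42.5,15],[-56,198,0,0,0,-51,15],[-65,232,0,0,0,-59.5,15],[-74.7,265.6,0,0,0,-68,15]])

```text
time_s: 16.3
tool_pos: [0.4189, -0.1171, 0.0866]
orientation: [0.8, 0.6, -0.001, -0.001]
contact_force: [1.2, 0.2, -0.5]
width: 0.267
grip_force: 59.3
```

Request:
servo_tool(moves=[[0,0,0,0,0,-6.7,15],[0,0,30,0,0,-6.7,15],[0,0,70,0,0,-6.7,15],[0,0,97,0,0,-6.7,15],[0,0,97,0,0,-6.7,15],[0,0,105,0,0,-6.7,15],[0,0,105,0,0,-6.7,15],[0,0,105,0,0,-6.7,15]])

```text
time_s: 17.1
tool_pos: [0.422, -0.1169, -0.0159]
orientation: [0.766, 0.643, 0.001, 0.001]
contact_force: [0.3, -0.4, -0.9]
width: 0.27
grip_force: 59.3
```

Request:
servo_tool(moves=[[0,0,0,0,0,0,27],[0,0,0,0,0,0,40],[0,0,0,0,0,0,45],[0,0,0,0,0,0,45],[0,0,-30,0,0,0,45],[0,0,-70,0,0,0,45],[0,0,-105,0,0,0,45],[0,0,-105,0,0,0,45]])

```text
time_s: 17.9
tool_pos: [0.4255, -0.1182, 0.0931]
orientation: [0.766, 0.643, 0.003, 0.005]
contact_force: [0.7, -0.9, -0.3]
width: 0.527
grip_force: 0.0
```

```bash
python3 - <<'E'
from h import *
plan((460,155,86,7.3))
E
```

```text
t 17.90 pos [ 425.5 -118.2   93.1] yaw 80.05 tilt [ 0.0105 -0.0041] w 0.53
to (460, 155, 86, 7.3) shift [275.1 -13.3   6.4] turn [ 0.63 -0.3  72.75]
```

Request:
servo_tool(moves=[[31,-1,0,0,0,8,45],[62,-2,0,0,0,16,45],[93,-3,0,0,0,24,45],[124,-4,0,0,0,32,45],[156,-5,0,0,0,40,45],[187,-6,0,0,0,48,45],[218,-7,0,0,0,56,45],[248,-7.5,0,0,0,64,45]])

```text
time_s: 18.7
tool_pos: [0.4554, 0.1303, 0.0872]
orientation: [0.991, 0.137, -0.001, 0.0]
contact_force: [0.2, 0.5, -0.4]
width: 0.525
grip_force: 0.0
```

```bash
python3 - <<'E'
from h import *
plan((460.3,154.2,87,7.3))
im,d=capture('top'); save('t3',cv2.resize(np.ascontiguousarray(im[150:310,180:440]),None,fx=3,fy=3,interpolation=cv2.INTER_CUBIC))
E
```

```text
t 18.70 pos [455.4 130.3  87.2] yaw 15.73 tilt [-0.0016 -0.0003] w 0.52
to (460.3, 154.2, 87, 7.3) shift [ 11.2 -21.7   0.2] turn [-0.    0.09  8.43]
```

View pics/t3.png

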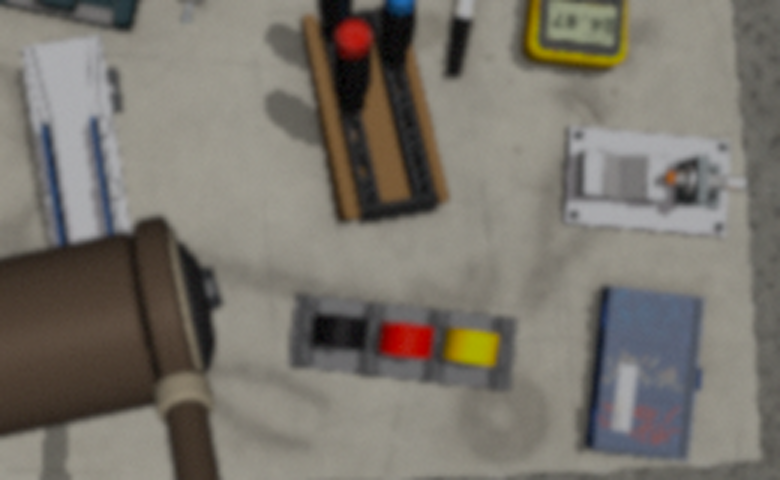

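All three stand in the grooves: black (340,332), red (407,342), yellow (474,347). Next comes the metal disc.

Request:
servo_tool(moves=[[11,-22.5,0,0,0,8.4,45],[11,-22.5,20,0,0,8.4,45],[11,-22.5,55,0,0,8.4,45],[11,-22.5,80,0,0,8.4,45],[11,-22.5,80,0,0,8.4,45],[11,-22.5,80,0,0,8.4,35],[11,-22.5,80,0,0,8.4,28],[11,-22.5,80,0,0,8.4,15]])

```text
time_s: 19.55
tool_pos: [0.4606, 0.1536, 0.0083]
orientation: [0.998, 0.067, 0.0, 0.0]
contact_force: [0.4, -0.4, -0.8]
width: 0.271
grip_force: 59.0
```

Request:
servo_tool(moves=[[0,0,0,0,0,0,15],[0,0,0,0,0,0,15],[0,0,0,0,0,0,15]])

```text
time_s: 19.85
tool_pos: [0.4605, 0.1537, 0.0082]
orientation: [0.998, 0.067, -0.0, 0.0]
contact_force: [-0.4, -0.9, -0.5]
width: 0.271
grip_force: 59.0
```

Request:
servo_tool(moves=[[0,0,-5,0,0,0,15],[0,0,-20,0,0,0,15],[0,0,-50,0,0,0,15],[0,0,-90,0,0,0,15],[0,0,-90,0,0,0,15],[0,0,-90,0,0,0,15]])

```text
time_s: 20.45
tool_pos: [0.4617, 0.1541, 0.0995]
orientation: [0.998, 0.067, 0.002, -0.0]
contact_force: [-0.3, -0.3, -1.5]
width: 0.274
grip_force: 59.0
```

```bash
python3 - <<'E'
from h import *
plan((420,-90,110,82),(500,-244,110,83.5),(546,-244,110,83.5))
E
```

```text
t 20.45 pos [461.7 154.1  99.5] yaw 7.65 tilt [0.003  0.0008] w 0.27
to (420, -90, 110, 82) shift [-73.7 236.3 -10.8] turn [  0.1   -0.17 -74.35]
to (500, -244, 110, 83.5) shift [-141.4  100.7    0. ] turn [ 0.   0.  -1.5]
to (546, -244, 110, 83.5) shift [ 5.2 45.7  0. ] turn [ 0.  0. -0.]
```

Request:
servo_tool(moves=[[-9,30,-1,0,0,-8,15],[-18,59,-2,0,0,-16,15],[-28,89,-4,0,0,-24,15],[-37,118,-5,0,0,-32,15],[-46,148,-6,0,0,-40,15],[-55,177,-8,0,0,-48,15],[-65,207,-9,0,0,-56,15],[-74,236,-11,0,0,-64,15]])

```text
time_s: 21.25
tool_pos: [0.4163, -0.0905, 0.1073]
orientation: [0.809, 0.588, -0.001, -0.002]
contact_force: [-0.2, -0.8, -0.5]
width: 0.274
grip_force: 59.1
```

Request:
servo_tool(moves=[[-20,24,0,0,0,-5,15],[-39,48,0,0,0,-10,15],[-58,72,0,0,0,-11.8,15],[-77,96,0,0,0,-11.8,15],[-96,120,0,0,0,-11.8,15],[-115,143,0,0,0,-11.8,15],[-115,143,0,0,0,-11.8,15],[-115,143,0,0,0,-11.8,15]])

```text
time_s: 22.05
tool_pos: [0.5166, -0.2436, 0.107]
orientation: [0.747, 0.665, -0.001, -0.002]
contact_force: [0.1, -1.2, -0.9]
width: 0.267
grip_force: 59.2
```

```bash
python3 - <<'E'
from h import *
plan((546,-244,110,83.5))
ci=camera_info('wrist'); im,d=capture('wrist'); save('w8',im); np.savez('w8',d=d,P=ci['pose'])
plan((546,-244,110,83.5))
E
```

```text
t 22.05 pos [ 516.6 -243.6  107. ] yaw 83.38 tilt [-0.0039  0.0025] w 0.27
to (546, -244, 110, 83.5) shift [ 3.  29.2 -3.1] turn [-0.24 -0.12 -0.12]
t 22.10 pos [ 516.3 -243.   107.1] yaw 83.42 tilt [-0.0041  0.0026] w 0.27
to (546, -244, 110, 83.5) shift [ 2.4 29.7 -3. ] turn [-0.25 -0.12 -0.08]
```

View pics/w8.png

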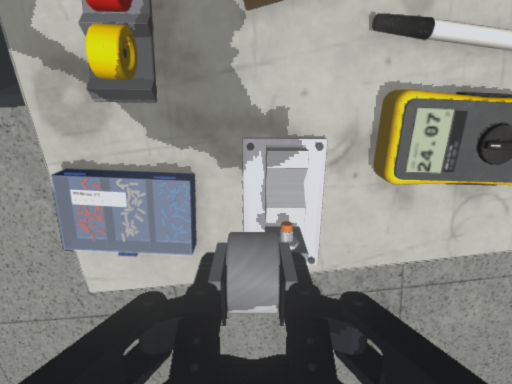

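The station plate spans (243,138) to (325,265), with the V-block at u 267–306, the dark V at rows 168–209 and the orange cap at (287,228). I've used my 14 views, so from here I go by numbers only, starting with the depth profile.

```bash
python3 - <<'E'
from h import *
z=np.load('w8.npz'); ci=camera_info('wrist'); ci['pose']=z['P']; d=z['d']
t=np.radians(-6.5); ex=np.array([np.cos(t),np.sin(t)]); ey=np.array([-np.sin(t),np.cos(t)]); O=np.array([.546,-.244])
v=np.arange(144,232,4)
acc=np.mean([bydepth(ci,np.stack([v*0+u,v],1),d)[0] for u in range(276,298,3)],0)
for a,b in zip(v,acc): print(a,'y',round(float((b[:2]-O)@ey)*1e3,1),'z',round(float(b[2])*1e3,1))
for vv in (158,162):
  for u in (262,264,266,268,270,302,304,306,308,310):
    b=bydepth(ci,[(u,vv)],d)[0][0]; print(vv,u,'x',round(float((b[:2]-O)@ex)*1e3,1),'z',round(float(b[2])*1e3,1),end='; ')
print()
c=onplane(ci,[(243,139),(326,138),(322,265)],.008); print('plate edge',((c[:,:2]-O)@ex).round(4),((c[:,:2]-O)@ey).round(4)); e=c[1]-c[0]; print('yaw',np.degrees(np.arctan2(e[1],e[0])))
g=onplane(ci,[(267,150),(306,150),(306,168),(267,168)],.035); print('block flat',((g[:,:2]-O)@ex).round(4),((g[:,:2]-O)@ey).round(4))
im=cv2.imread('pics/w8.png')[...,::-1].astype(int); m=(im[...,0]>150)&(im[...,0]-im[...,2]>80); m[:200]=0;m[:,:270]=0;m[:,310:]=0; vv,uu=np.where(m); print('cap px',uu.mean(),vv.mean(),uu.min(),uu.max(),vv.min(),vv.max(),((onplane(ci,[(uu.mean(),vv.min())],.05)[0,:2]-O)*1e3).round(1))
E
```

```text
144 y 36.0 z 8.3
148 y 35.3 z 24.6
152 y 33.9 z 35.1
156 y 30.6 z 35.6
160 y 27.3 z 35.5
164 y 31.1 z 66.4
168 y 20.4 z 35.1
172 y 16.0 z 30.9
176 y 11.3 z 26.6
180 y 6.2 z 21.6
184 y 2.0 z 19.8
188 y -0.9 z 22.6
192 y -3.7 z 25.4
196 y -6.5 z 28.1
200 y -9.1 z 31.3
204 y -11.7 z 34.5
208 y -15.0 z 35.3
212 y -18.7 z 35.6
216 y -22.4 z 35.7
220 y -26.3 z 35.6
224 y -33.2 z 28.7
228 y -35.1 z 33.2
158 262 x -20.5 z 8.3; 158 264 x -18.7 z 9.5; 158 266 x -17.7 z 28.4; 158 268 x -16.3 z 35.1; 158 270 x -14.6 z 35.1; 158 302 x 11.4 z 36.7; 158 304 x 13.3 z 35.3; 158 306 x 15.0 z 34.7; 158 308 x 21.6 z 7.2; 158 310 x 23.1 z 9.4; 162 262 x -20.4 z 7.6; 162 264 x -18.7 z 9.2; 162 266 x -17.5 z 25.5; 162 268 x -16.3 z 36.6; 162 270 x -14.6 z 35.6; 162 302 x 11.9 z 34.8; 162 304 x 13.5 z 35.2; 162 306 x 15.1 z 35.3; 162 308 x 21.5 z 8.9; 162 310 x 23.2 z 9.7; 
plate edge [-0.0376  0.0366  0.0423] [ 0.0405  0.0413 -0.0888]
yaw -5.841249303507194
block flat [-0.0172  0.0146  0.0154 -0.017 ] [0.0355 0.0355 0.0204 0.0204]
cap px 286.51612903225805 228.09677419354838 282 291 225 231 [ -3.6 -24.3]
```

Request:
servo_tool(moves=[[2,10,0,0,0,-0.5,15],[4,20,0,0,0,-0.5,15],[6.2,28.5,0,0,0,-0.5,15],[6.2,28.5,30,0,0,-0.5,15],[6.2,28.5,60,0,0,-0.5,15],[6.2,28.5,85,0,0,-0.5,15],[6.2,28.5,85,0,0,-0.5,15],[6.2,28.5,85,0,0,-0.5,15]])

```text
time_s: 22.9
tool_pos: [0.5476, -0.2408, 0.0242]
orientation: [0.743, 0.669, -0.0, -0.0]
contact_force: [0.5, 0.2, -0.9]
width: 0.269
grip_force: 59.2
```

```bash
python3 - <<'E'
from h import *
plan((545.4,-240.3,3,84))
E
```

```text
t 22.90 pos [ 547.6 -240.8   24.2] yaw 83.98 tilt [-0.0005  0.0003] w 0.27
to (545.4, -240.3, 3, 84) shift [ 0.3 -2.2 21.2] turn [-0.03 -0.01 -0.02]
```

Request:
servo_tool(moves=[[0.2,-1,10,0,0,0,15],[0.2,-1,17,0,0,0,15],[0.2,-1,20,0,0,0,15],[0.2,-1,20,0,0,0,15],[0.2,-1,20,0,0,0,15]])

```text
time_s: 23.4
tool_pos: [0.5464, -0.2411, 0.0044]
orientation: [0.743, 0.669, 0.0, 0.0]
contact_force: [0.3, -0.6, -1.0]
width: 0.274
grip_force: 59.2
```

```bash
python3 - <<'E'
from h import *
plan((545.4,-240.3,3,84)); o=get_obs(); print(o['contact_force'],o['ft_torque'])
E
```

```text
t 23.40 pos [ 546.4 -241.1    4.4] yaw 83.94 tilt [ 0.0003 -0.0002] w 0.27
to (545.4, -240.3, 3, 84) shift [ 0.7 -1.1  1.4] turn [ 0.02  0.01 -0.06]
[ 0.2942843  -0.59827532 -0.98371111] [-0.00970476 -0.00731699  0.01219949]
```

Request:
servo_tool(moves=[[0.5,-1,1.5,0,0,0,15],[0.5,-1,2.5,0,0,0,15],[0.5,-1,2.5,0,0,0,15],[0.5,-1,2.5,0,0,0,15]])

```text
time_s: 23.8
tool_pos: [0.5461, -0.2399, 0.0026]
orientation: [0.744, 0.669, 0.001, 0.0]
contact_force: [-0.5, 4.5, 5.2]
width: 0.27
grip_force: 60.0
```

It has light contact with the V (5 N). Releasing and rising.

Request:
servo_tool(moves=[[0,0,0,0,0,0,25],[0,0,0,0,0,0,32],[0,0,0,0,0,0,45],[0,0,0,0,0,0,45],[0,0,-30,0,0,0,45],[0,0,-70,0,0,0,45],[0,0,-105,0,0,0,45],[0,0,-105,0,0,0,45]])

```text
time_s: 24.6
tool_pos: [0.5499, -0.243, 0.1129]
orientation: [0.743, 0.669, 0.002, 0.006]
contact_force: [0.7, -0.5, 0.7]
width: 0.534
grip_force: 0.0
```

Request:
servo_tool(moves=[[-5,-10,0,0,0,0,45],[-10,-25,0,0,0,0,45],[-20,-40,0,0,0,0,45],[-20,-40,0,0,0,0,45],[-20,-40,0,0,0,0,45]])

```text
time_s: 25.1
tool_pos: [0.5021, -0.2562, 0.1056]
orientation: [0.744, 0.668, -0.0, -0.001]
contact_force: [0.5, 0.4, -0.3]
width: 0.53
grip_force: 0.0
```

```bash
cat > chk.py <<'E'
from h import *
plan((435.5,-19.6,86,82))
ci=camera_info('wrist'); im,d=capture('wrist'); save('w9',im)
P=np.array(ci['pose']); vv,uu=np.mgrid[0:384,0:512]; w,_=bydepth(ci,np.stack([uu.ravel(),vv.ravel()],1),d)
t=np.radians(-6); ex=np.array([np.cos(t),np.sin(t)]); ey=np.array([-np.sin(t),np.cos(t)])
r=w[:,:2]-[.5454,-.2403]; x=r@ex; y=r@ey; zz=w[:,2]
k=(np.abs(x)<.03)&(np.abs(y)<.022)&(zz>.038)&(zz<.08)&(d.ravel()>0)
print(k.sum()); 
if k.sum(): print('x',np.percentile(x[k],[1,50,99]).round(4),'y',np.percentile(y[k],[1,50,99]).round(4),'z',np.percentile(zz[k],[50,90,99]).round(4))
a=k&(zz>.058)
if a.sum(): 
    from scipy.optimize import least_squares
    s=least_squares(lambda p:np.hypot(y[a]-p[0],zz[a]-p[1])-.02,[0,.046],loss='soft_l1',f_scale=.001); print('centre y,z',s.x.round(4),'x range',np.percentile(x[a],[2,98]).round(4))
E
python3 chk.py
```

```text
t 25.10 pos [ 502.1 -256.2  105.6] yaw 83.86 tilt [-0.0015  0.0011] w 0.53
to (435.5, -19.6, 86, 82) shift [228.  -91.5  20. ] turn [-0.09 -0.05  1.86]
1748
x [-0.0111  0.      0.0129] y [-0.0191  0.0047  0.0194] z [0.0636 0.0665 0.0674]
centre y,z [-0.0004  0.0465] x range [-0.0109  0.0123]
```

The metal disc is seated: centre z 46.5 mm, within 1 mm of the middle both ways. Now back to black.

Request:
servo_tool(moves=[[30,-27,0,0,0,0,45],[61,-54,0,0,0,0,45],[95,-63,4,0,0,0.5,45],[128,-70,8,0,0,1,45],[161,-77,12,0,0,1.9,45],[194,-85,16,0,0,1.9,45],[228,-92,20,0,0,1.9,45],[228,-92,20,0,0,1.9,45]])

```text
time_s: 25.95
tool_pos: [0.4347, -0.0162, 0.0859]
orientation: [0.753, 0.658, -0.0, -0.001]
contact_force: [-0.2, -0.5, -0.7]
width: 0.53
grip_force: 0.0
```

Request:
servo_tool(moves=[[0,0,0,0,0,0,45],[0,0,0,0,0,0,45],[0,0,0,0,0,0,45]])

```text
time_s: 26.25
tool_pos: [0.4367, -0.0205, 0.0869]
orientation: [0.755, 0.656, 0.0, 0.0]
contact_force: [1.0, -0.2, 0.2]
width: 0.524
grip_force: 0.0
```

```bash
python3 -c "
from h import *
plan((434.8,-19.6,-17,82))"
```

```text
t 26.25 pos [436.7 -20.5  86.9] yaw 81.97 tilt [ 0.0008 -0.0003] w 0.52
to (434.8, -19.6, -17, 82) shift [  0.7  -2.  103.9] turn [ 0.05  0.01 -0.03]
```

Request:
servo_tool(moves=[[0,0,35,0,0,0,45],[0.5,-1,75,0,0,0,45],[0.5,-1.5,103,0,0,0,45],[0.5,-1.5,103,0,0,0,45],[0.5,-1.5,103,0,0,0,35],[0.5,-1.5,103,0,0,0,28],[0.5,-1.5,103,0,0,0,15],[0.5,-1.5,103,0,0,0,15]])

```text
time_s: 27.05
tool_pos: [0.437, -0.0194, -0.0145]
orientation: [0.754, 0.656, 0.001, 0.002]
contact_force: [0.1, -1.3, 5.4]
width: 0.272
grip_force: 59.4
```

Request:
servo_tool(moves=[[0,0,0,0,0,0,15],[0,0,0,0,0,0,15],[0,0,-5,0,0,0,15],[0,0,-30,0,0,0,15],[0,0,-70,0,0,0,15],[0,0,-105,0,0,0,15],[0,0,-105,0,0,0,15]])

```text
time_s: 27.75
tool_pos: [0.4392, -0.0194, 0.0937]
orientation: [0.754, 0.656, 0.004, 0.004]
contact_force: [-0.1, 0.6, -0.6]
width: 0.269
grip_force: 59.1
```

```bash
python3 -c "
from h import *
plan((440,140,90,12),(580,172,90,7.3),(620.7,176.9,90,7.3))"
```

```text
t 27.75 pos [439.2 -19.4  93.7] yaw 82.06 tilt [ 0.0109 -0.0014] w 0.27
to (440, 140, 90, 12) shift [157.9 -21.2   3.5] turn [ 0.55 -0.39 70.06]
to (580, 172, 90, 7.3) shift [143.6  -2.2   0. ] turn [0.  0.  4.7]
to (620.7, 176.9, 90, 7.3) shift [41.   0.3  0. ] turn [ 0.  0. -0.]
```

Request:
servo_tool(moves=[[20,-2,0,0,0,8.5,15],[40,-5,0,0,0,17,15],[60,-7,0,0,0,25.5,15],[80,-10,0,0,0,34,15],[100,-12,0,0,0,42.5,15],[120,-14,-2,0,0,51,15],[140,-16,-4,0,0,59.5,15],[159,-18,-4,0,0,68,15]])

```text
time_s: 28.55
tool_pos: [0.4376, 0.1419, 0.0919]
orientation: [0.993, 0.119, -0.001, -0.0]
contact_force: [-0.0, -0.1, -0.1]
width: 0.27
grip_force: 58.9
```

```bash
python3 -c "
from h import *
w=np.load('w.npy'); d=np.load('top0.npy')
for b in ((160,110,240,165),(185,160,235,270),(235,40,280,110)):
    a=w[b[1]:b[3],b[0]:b[2]][d[b[1]:b[3],b[0]:b[2]]>0]; h=a[a[:,2]>.04]; print(a.max(0).round(3),h.min(0).round(3))
plan((590,172.7,92,7.3))"
```

```text
[0.804 0.285 0.07 ] [0.653 0.117 0.04 ]
[0.678 0.227 0.092] [0.432 0.132 0.04 ]
[0.968 0.102 0.194] [ 0.837 -0.006  0.04 ]
t 28.55 pos [437.6 141.9  91.9] yaw 13.71 tilt [-0.0016 -0.0002] w 0.27
to (590, 172.7, 92, 7.3) shift [155.3   6.2  -0.4] turn [-0.01  0.09  6.41]
```

Request:
servo_tool(moves=[[30,1,0,0,0,3,15],[61,2,0,0,0,5,15],[92,3,0,0,0,6.4,15],[122,4,0,0,0,6.4,15],[153,5,0,0,0,6.4,15],[153,5,0,0,0,6.4,15],[153,5,0,0,0,6.4,15],[153,5,0,0,0,6.4,15]])

```text
time_s: 29.35
tool_pos: [0.5861, 0.173, 0.0914]
orientation: [0.998, 0.067, -0.002, 0.0]
contact_force: [-0.2, 0.2, -0.3]
width: 0.269
grip_force: 58.9
```

```bash
cat > load.py <<'E'
from h import *
plan((620.7,176.9,60,7.3))
ci=camera_info('wrist'); im,d=capture('wrist'); save('wl',im)
vv,uu=np.mgrid[0:384,0:512]; w,_=bydepth(ci,np.stack([uu.ravel(),vv.ravel()],1),d)
t=np.radians(7.3); r=w[:,:2]-[.460,.1563]; x=(r@[np.cos(t),np.sin(t)])*1e3; y=(r@[-np.sin(t),np.cos(t)])*1e3; z=w[:,2]*1e3; ok=(d.ravel()>0)&(np.abs(y)<60)&(z<110)
for xs in range(150,206,6):
    k=ok&(np.abs(x-xs)<2); o=[]
    for yb in range(-42,43,4):
        m=k&(np.abs(y-yb)<2); o.append(int(np.median(z[m])) if m.sum()>2 else -1)
    print(xs,o)
E
python3 load.py
```

```text
t 29.35 pos [586.1 173.   91.4] yaw 7.65 tilt [-0.0036 -0.0007] w 0.27
to (620.7, 176.9, 60, 7.3) shift [34.9  0.7 31.2] turn [0.01 0.21 0.35]
150 [0, 0, -1, 52, 53, 61, 61, 53, 53, 53, 53, 53, 53, 53, 53, 61, 60, 53, 53, -1, 0, 0]
156 [0, 1, -1, 54, 54, 62, 61, 54, 54, 54, 54, 54, 54, 54, 54, 61, 62, 54, 53, -1, 0, 0]
162 [0, 0, -1, 54, 55, 63, 58, 55, 55, 55, 55, 55, 55, 55, 55, 61, 63, 54, 54, -1, 0, 0]
168 [0, 0, -1, 56, 56, 64, 57, 55, 56, 55, 55, 55, 55, 55, 55, 63, 64, 55, 55, -1, 0, 0]
174 [0, 0, -1, 56, 60, 65, 56, 56, 56, 56, 56, 56, 56, 56, 56, 57, 65, 56, 56, -1, 0, 0]
180 [0, 0, -1, 57, 65, 65, 57, 57, 57, 57, 57, 57, 57, 57, 57, 58, 65, 58, 57, -1, 0, 0]
186 [0, 1, -1, 58, 66, 65, 58, 58, 58, 58, 58, 58, 58, 58, 58, 58, 66, 66, 58, -1, 0, 0]
192 [0, -1, -1, 59, 67, 66, 59, 59, 59, 59, 59, 59, 59, 59, 59, 59, 66, 67, 59, -1, 0, 0]
198 [0, 0, 0, 2, 58, 59, 58, 58, 59, 59, 57, 58, 58, 59, 58, 58, 59, 59, 0, 0, 0, 0]
204 [0, 0, 0, 0, 0, 0, 0, 0, 0, 0, 0, 0, 0, 0, 0, 0, 0, 0, 0, 0, 0, 0]
```

The chute profile is symmetric about my axis: the floor is at 55 mm at x=162 and the sides are at ±20 mm. Releasing black at the loading end.

Request:
servo_tool(moves=[[18,0.3,0,0,0,0.3,15],[35.5,0.5,10,0,0,0.3,15],[35.5,0.5,35,0,0,0.3,15],[35.5,0.5,50,0,0,0.3,15],[35.5,0.5,50,0,0,0.3,15],[35.5,0.5,50,0,0,0.3,15]])

```text
time_s: 30.0
tool_pos: [0.6223, 0.1774, 0.0422]
orientation: [0.998, 0.064, -0.001, 0.0]
contact_force: [0.7, 0.5, -0.2]
width: 0.267
grip_force: 58.9
```

```bash
python3 -c "
from h import *
plan((621.5,177,35,7.3)); print(get_obs()['contact_force'])"
```

```text
t 30.00 pos [622.3 177.4  42.2] yaw 7.35 tilt [-0.0019 -0.0004] w 0.27
to (621.5, 177, 35, 7.3) shift [-0.9  0.3  7.2] turn [0.01 0.11 0.05]
[ 0.66669763  0.46273359 -0.21342513]
```

Request:
servo_tool(moves=[[0,0,4,0,0,0,15],[0,0,6.5,0,0,0,15],[0,0,6.5,0,0,0,15]])

```text
time_s: 30.3
tool_pos: [0.6237, 0.1776, 0.0365]
orientation: [0.998, 0.064, 0.0, -0.0]
contact_force: [0.1, 1.0, 0.4]
width: 0.269
grip_force: 58.9
```

Request:
servo_tool(moves=[[0,0,0,0,0,0,28],[0,0,0,0,0,0,36],[0,0,0,0,0,0,45],[0,0,0,0,0,0,45],[0,0,0,0,0,0,45],[0,0,0,0,0,0,45],[0,0,-20,0,0,0,45],[0,0,-55,0,0,0,45]])

```text
time_s: 31.1
tool_pos: [0.6204, 0.1768, 0.0881]
orientation: [0.998, 0.064, -0.004, 0.001]
contact_force: [0.7, 0.8, -0.2]
width: 0.523
grip_force: 0.0
```

```bash
python3 -c "
from h import *
plan((440,140,91,12),(427.8,-69.1,91,82))"
```

```text
t 31.10 pos [620.4 176.8  88.1] yaw 7.34 tilt [-0.0076 -0.0016] w 0.52
to (440, 140, 91, 12) shift [-183.6   13.5   -1.4] turn [ 0.02  0.45 -4.66]
to (427.8, -69.1, 91, 82) shift [-55.4 202.    0. ] turn [  0.   0. -70.]
```

Request:
servo_tool(moves=[[-31,2,0,0,0,-1,45],[-62,4,0,0,0,-3,45],[-93,7,0,0,0,-5,45],[-124,9,0,0,0,-7,45],[-155,11,0,0,0,-8.6,45],[-186,13.5,0,0,0,-8.6,45],[-186,13.5,0,0,0,-8.6,45]])

```text
time_s: 31.8
tool_pos: [0.4353, 0.1394, 0.0898]
orientation: [0.99, 0.139, -0.003, 0.0]
contact_force: [0.5, 0.4, -0.7]
width: 0.528
grip_force: 0.0
```

```bash
cat > chute.py <<'E'
from h import *
ci=camera_info('wrist'); im,d=capture('wrist'); save('wc',im)
vv,uu=np.mgrid[0:384,0:512]; w,_=bydepth(ci,np.stack([uu.ravel(),vv.ravel()],1),d); c=im.reshape(-1,3)
t=np.radians(7.3); r=w[:,:2]-[.460,.1563]; x=(r@[np.cos(t),np.sin(t)])*1e3; y=(r@[-np.sin(t),np.cos(t)])*1e3; z=w[:,2]*1e3; ok=(d.ravel()>0)&(np.abs(y)<12)&(x>-30)
for xs in range(-20,170,6):
    m=ok&(np.abs(x-xs)<3)&(z<130); print(xs,int(np.percentile(z[m],80)) if m.sum()>3 else -1,np.median(c[m],0).astype(int).tolist() if m.sum()>3 else '',end=' | ')
print(); plan()
E
python3 chute.py
```

```text
-20 126 [52, 57, 66] | -14 68 [53, 53, 54] | -8 71 [55, 55, 56] | -2 72 [61, 60, 62] | 4 72 [67, 66, 68] | 10 69 [59, 58, 60] | 16 64 [56, 56, 58] | 22 35 [199, 197, 205] | 28 36 [200, 197, 206] | 34 37 [200, 198, 207] | 40 38 [201, 199, 206] | 46 39 [201, 199, 207] | 52 40 [201, 199, 208] | 58 40 [202, 200, 208] | 64 42 [202, 200, 208] | 70 42 [202, 200, 208] | 76 43 [203, 200, 209] | 82 44 [203, 201, 209] | 88 45 [204, 202, 210] | 94 46 [204, 202, 211] | 100 47 [205, 203, 212] | 106 48 [206, 204, 212] | 112 48 [205, 203, 212] | 118 -1  | 124 -1  | 130 -1  | 136 -1  | 142 -1  | 148 -1  | 154 -1  | 160 -1  | 166 -1  | 
t 31.85 pos [438.7 140.   90.8] yaw 15.95 tilt [-0.0016 -0.0003] w 0.53
```

Black is back at the front place: centre x≈1 mm, top 72 mm. Now red from the middle groove.

Request:
servo_tool(moves=[[-8,25,0,0,0,-8.2,45],[-17,50,0,0,0,-16.5,45],[-26,74,0,0,0,-24.7,45],[-34,99,0,0,0,-33,45],[-43,124,0,0,0,-41.2,45],[-51,149,0,0,0,-49.5,45],[-60,173,2,0,0,-57.7,45],[-68,198,5,0,0,-66,45]])

```text
time_s: 32.65
tool_pos: [0.4319, -0.0703, 0.087]
orientation: [0.753, 0.658, 0.001, 0.001]
contact_force: [1.0, -0.2, 0.1]
width: 0.526
grip_force: 0.0
```

Request:
servo_tool(moves=[[0,0,0,0,0,0,45],[0,0,0,0,0,0,45],[0,0,0,0,0,0,45]])

```text
time_s: 32.95
tool_pos: [0.4306, -0.0682, 0.0864]
orientation: [0.755, 0.655, 0.0, 0.0]
contact_force: [0.3, 0.1, 0.4]
width: 0.525
grip_force: 0.0
```

```bash
python3 -c "
from h import *
plan((427.8,-69.1,-17,82))"
```

```text
t 32.95 pos [430.6 -68.2  86.4] yaw 81.87 tilt [0.0006 0.0003] w 0.53
to (427.8, -69.1, -17, 82) shift [ -1.3  -2.7 103.4] turn [ 0.03 -0.02 -0.13]
```

Request:
servo_tool(moves=[[-0.5,-1,35,0,0,0,45],[-1,-2,75,0,0,0,45],[-1,-2.5,103,0,0,0,45],[-1,-2.5,103,0,0,0,45],[-1,-2.5,103,0,0,0,35],[-1,-2.5,103,0,0,0,28],[-1,-2.5,103,0,0,0,15],[-1,-2.5,103,0,0,0,15]])

```text
time_s: 33.75
tool_pos: [0.4296, -0.0696, -0.015]
orientation: [0.755, 0.656, 0.001, 0.002]
contact_force: [0.5, 1.6, 4.5]
width: 0.27
grip_force: 59.5
```

Request:
servo_tool(moves=[[0,0,0,0,0,0,15],[0,0,0,0,0,0,15],[0,0,-5,0,0,0,15],[0,0,-30,0,0,0,15],[0,0,-70,0,0,0,15],[0,0,-109,0,0,0,15],[0,0,-109,0,0,0,15]])

```text
time_s: 34.45
tool_pos: [0.4322, -0.0707, 0.0978]
orientation: [0.755, 0.656, 0.003, 0.005]
contact_force: [1.0, 0.1, 0.2]
width: 0.27
grip_force: 59.1
```

```bash
python3 -c "
from h import *
plan((440,140,92,14))"
```

```text
t 34.45 pos [432.2 -70.7  97.8] yaw 81.94 tilt [ 0.0118 -0.0033] w 0.27
to (440, 140, 92, 14) shift [209.7 -21.9   5.1] turn [ 0.67 -0.33 67.94]
```

Request:
servo_tool(moves=[[26,-2,0,0,0,8.5,15],[52,-5,0,0,0,17,15],[78,-7,0,0,0,25.5,15],[105,-9,0,0,0,34,15],[131,-11,0,0,0,42.5,15],[157,-13,0,0,0,51,15],[183,-15,0,0,0,59.5,15],[209,-17.4,0,0,0,68,15]])

```text
time_s: 35.25
tool_pos: [0.4383, 0.1408, 0.0914]
orientation: [0.993, 0.118, -0.001, 0.0]
contact_force: [0.9, 0.1, -0.7]
width: 0.268
grip_force: 58.9
```

Request:
servo_tool(moves=[[30,1,0,0,0,3,15],[61,2,0,0,0,5,15],[92,3,0,0,0,6.4,15],[122,4,0,0,0,6.4,15],[153,5,0,0,0,6.4,15],[188,5.5,0,0,0,6.4,15],[188,5.5,0,0,0,6.4,15],[188,5.5,0,0,0,6.4,15]])

```text
time_s: 36.05
tool_pos: [0.6222, 0.1797, 0.0907]
orientation: [0.998, 0.066, -0.001, 0.0]
contact_force: [0.0, 0.3, -0.3]
width: 0.272
grip_force: 58.9
```

```bash
python3 -c "
from h import *
plan((622.5,177.2,36,7.3))"
```

```text
t 36.05 pos [622.2 179.7  90.7] yaw 7.53 tilt [-0.0029 -0.0007] w 0.27
to (622.5, 177.2, 36, 7.3) shift [ 0.2  2.5 54.7] turn [0.02 0.17 0.23]
```

Request:
servo_tool(moves=[[0,1,15,0,0,0,15],[0,2,35,0,0,0,15],[0,2.2,48,0,0,0,15],[0,2.2,55,0,0,0,15],[0,2.2,55,0,0,0,15],[0,2.2,55,0,0,0,15]])

```text
time_s: 36.65
tool_pos: [0.6235, 0.1779, 0.0374]
orientation: [0.998, 0.066, 0.0, -0.0]
contact_force: [-0.9, -0.4, -0.5]
width: 0.27
grip_force: 59.1
```

Request:
servo_tool(moves=[[0,0,0,0,0,0,28],[0,0,0,0,0,0,36],[0,0,0,0,0,0,45],[0,0,0,0,0,0,45],[0,0,0,0,0,0,45],[0,0,0,0,0,0,45],[0,0,-20,0,0,0,45],[0,0,-55,0,0,0,45]])

```text
time_s: 37.45
tool_pos: [0.6201, 0.1771, 0.0891]
orientation: [0.998, 0.066, -0.004, 0.001]
contact_force: [0.2, -0.3, 0.5]
width: 0.528
grip_force: 0.0
```

Request:
servo_tool(moves=[[-31,2,0,0,0,-1,45],[-62,4,0,0,0,-3,45],[-93,7,0,0,0,-5,45],[-124,9,0,0,0,-7,45],[-155,11,0,0,0,-8.6,45],[-186,13.5,0,0,0,-8.6,45],[-186,13.5,0,0,0,-8.6,45],[-186,13.5,0,0,0,-8.6,45]])

```text
time_s: 38.25
tool_pos: [0.4408, 0.1401, 0.0925]
orientation: [0.99, 0.14, 0.001, -0.0]
contact_force: [0.2, -0.7, 0.6]
width: 0.53
grip_force: 0.0
```

```bash
python3 chute.py; python3 -c "
from h import *
plan((421.5,-117.3,90,80))"
```

```text
-20 64 [54, 58, 69] | -14 68 [52, 51, 51] | -8 71 [56, 54, 55] | -2 72 [62, 59, 61] | 4 72 [67, 64, 66] | 10 69 [60, 54, 56] | 16 64 [58, 49, 51] | 22 71 [152, 47, 46] | 28 75 [198, 50, 47] | 34 77 [212, 55, 51] | 40 78 [212, 64, 60] | 46 77 [212, 60, 56] | 52 74 [202, 54, 52] | 58 67 [164, 66, 67] | 64 41 [204, 201, 209] | 70 42 [204, 201, 210] | 76 43 [205, 202, 211] | 82 44 [206, 203, 211] | 88 45 [206, 203, 212] | 94 46 [206, 204, 213] | 100 47 [207, 205, 214] | 106 47 [208, 206, 214] | 112 48 [209, 206, 214] | 118 49 [208, 206, 214] | 124 -1  | 130 -1  | 136 -1  | 142 -1  | 148 -1  | 154 -1  | 160 -1  | 166 -1  | 
t 38.30 pos [442.  140.3  92.8] yaw 16.14 tilt [0.0024 0.0005] w 0.52
t 38.30 pos [442.  140.3  92.8] yaw 16.14 tilt [0.0024 0.0005] w 0.52
to (421.5, -117.3, 90, 80) shift [-91.4 241.8   2.6] turn [  0.09  -0.12 -63.86]
```

Red stands behind black. Now yellow.

Request:
servo_tool(moves=[[-11,30,0,0,0,-8,45],[-23,60,0,0,0,-16,45],[-34,91,0,0,0,-24,45],[-46,121,0,0,0,-32,45],[-57,151,0,0,0,-40,45],[-68,181,0,0,0,-48,45],[-80,211,2,0,0,-56,45],[-91,242,4,0,0,-64,45]])

```text
time_s: 39.1
tool_pos: [0.4224, -0.1198, 0.0888]
orientation: [0.763, 0.646, 0.001, 0.001]
contact_force: [0.6, 0.2, 0.4]
width: 0.53
grip_force: 0.0
```

Request:
servo_tool(moves=[[0,0,0,0,0,-1,45],[0,0,0,0,0,-1,45],[0,0,0,0,0,-1,45],[0,0,0,0,0,-1,45]])

```text
time_s: 39.5
tool_pos: [0.421, -0.1168, 0.0882]
orientation: [0.759, 0.651, 0.0, -0.0]
contact_force: [-0.3, 0.2, -0.8]
width: 0.527
grip_force: 0.0
```

```bash
python3 -c "
from h import *
plan((421,-118,-17,81))"
```

```text
t 39.50 pos [ 421.  -116.8   88.2] yaw 81.18 tilt [-0.      0.0003] w 0.53
to (421, -118, -17, 81) shift [ -1.2   0.2 105.2] turn [-0.   -0.01  0.18]
```

Request:
servo_tool(moves=[[-0.5,0,35,0,0,0,45],[-1,0,75,0,0,0,45],[-1,0,105,0,0,0,45],[-1,0,105,0,0,0,45],[-1,0,105,0,0,0,35],[-1,0,105,0,0,0,28],[-1,0,105,0,0,0,15],[-1,0,105,0,0,0,15]])

```text
time_s: 40.3
tool_pos: [0.4228, -0.1193, -0.0149]
orientation: [0.76, 0.65, 0.001, 0.002]
contact_force: [0.1, 1.5, 5.0]
width: 0.271
grip_force: 59.5
```

Request:
servo_tool(moves=[[0,0,0,0,0,0,15],[0,0,0,0,0,0,15],[0,0,-5,0,0,0,15],[0,0,-30,0,0,0,15],[0,0,-70,0,0,0,15],[0,0,-109,0,0,0,15],[0,0,-109,0,0,0,15]])

```text
time_s: 41.0
tool_pos: [0.4254, -0.1207, 0.0979]
orientation: [0.76, 0.65, 0.003, 0.006]
contact_force: [0.2, 0.3, 0.2]
width: 0.27
grip_force: 59.1
```

```bash
python3 -c "
from h import *
plan((440,140,92,17))"
```

```text
t 41.00 pos [ 425.4 -120.7   97.9] yaw 81.14 tilt [ 0.0115 -0.0047] w 0.27
to (440, 140, 92, 17) shift [259.8 -25.8   4.8] turn [ 0.71 -0.24 64.14]
```

Request:
servo_tool(moves=[[32,-3,0,0,0,8,15],[65,-5,0,0,0,16,15],[97,-8,0,0,0,24,15],[129,-11,0,0,0,32,15],[162,-13,0,0,0,40,15],[194,-16,0,0,0,48,15],[226,-19,0,0,0,56,15],[259,-21.4,0,0,0,64,15]])

```text
time_s: 41.8
tool_pos: [0.4381, 0.1415, 0.0914]
orientation: [0.989, 0.146, -0.001, 0.0]
contact_force: [-0.6, -0.2, -0.4]
width: 0.273
grip_force: 59.0
```

Request:
servo_tool(moves=[[30,3,0,0,0,3,15],[61,6,0,0,0,5,15],[92,9,0,0,0,8,15],[122,12,0,0,0,9.8,15],[153,15,0,0,0,9.8,15],[185,18,0,0,0,9.8,15],[185,18,0,0,0,9.8,15],[185,18,0,0,0,9.8,15]])

```text
time_s: 42.6
tool_pos: [0.6204, 0.1775, 0.0908]
orientation: [0.998, 0.064, -0.001, 0.0]
contact_force: [-0.3, 0.3, 0.1]
width: 0.266
grip_force: 59.0
```

```bash
python3 -c "
from h import *
plan((622.5,177.2,36,7.3))"
```

```text
t 42.60 pos [620.4 177.5  90.8] yaw 7.33 tilt [-0.0028 -0.0007] w 0.27
to (622.5, 177.2, 36, 7.3) shift [ 2.2  0.5 54.8] turn [0.02 0.16 0.03]
```

Request:
servo_tool(moves=[[1,0.3,15,0,0,0,15],[1,0.3,35,0,0,0,15],[1,0.3,48,0,0,0,15],[1,0.3,55,0,0,0,15],[1,0.3,55,0,0,0,15],[1,0.3,55,0,0,0,15]])

```text
time_s: 43.2
tool_pos: [0.6225, 0.1777, 0.0374]
orientation: [0.998, 0.064, 0.0, -0.0]
contact_force: [0.3, 0.3, -0.2]
width: 0.268
grip_force: 59.2
```

Request:
servo_tool(moves=[[0,0,0,0,0,0,28],[0,0,0,0,0,0,36],[0,0,0,0,0,0,45],[0,0,0,0,0,0,45],[0,0,0,0,0,0,45],[0,0,0,0,0,0,45],[0,0,-20,0,0,0,45],[0,0,-60,0,0,0,45]])

```text
time_s: 44.0
tool_pos: [0.6183, 0.1768, 0.0933]
orientation: [0.998, 0.064, -0.005, 0.001]
contact_force: [-0.1, 0.8, -0.0]
width: 0.526
grip_force: 0.0
```

Request:
servo_tool(moves=[[-31,2,0,0,0,-1,45],[-62,4,0,0,0,-3,45],[-93,7,0,0,0,-5,45],[-124,9,0,0,0,-7,45],[-155,11,0,0,0,-8.6,45],[-186,13.5,-20,0,0,-8.6,45],[-186,13.5,-20,0,0,-8.6,45],[-186,13.5,-20,0,0,-8.6,45]])

```text
time_s: 44.8
tool_pos: [0.4404, 0.1407, 0.118]
orientation: [0.99, 0.139, 0.001, -0.0]
contact_force: [0.6, 0.4, 0.0]
width: 0.522
grip_force: 0.0
```

```bash
python3 chute.py; python3 - <<'E'
from h import *
# metal disc check from top camera, depth
ci=camera_info('top'); im,d=capture('top'); uu,vv=np.meshgrid(np.arange(370,420),np.arange(185,235)); uv=np.stack([uu.ravel(),vv.ravel()],1)
w,dd=bydepth(ci,uv,d); r=w[:,:2]-[.5454,-.2403]; k=(dd>0)&(np.abs(r)<.025).all(1)&(w[:,2]>.055); print(k.sum(),w[k].mean(0).round(4),w[k][:,2].max())
o=get_obs(); print(o['contact_force'],o['grip_force'],o['time_s'])
E
```

```text
-20 63 [54, 57, 66] | -14 68 [55, 54, 54] | -8 71 [58, 56, 57] | -2 72 [64, 61, 62] | 4 72 [69, 66, 68] | 10 69 [61, 55, 57] | 16 64 [58, 51, 52] | 22 71 [154, 49, 48] | 28 75 [200, 52, 48] | 34 77 [213, 56, 51] | 40 78 [213, 65, 58] | 46 77 [213, 61, 53] | 52 74 [204, 55, 46] | 58 69 [145, 64, 45] | 64 78 [193, 158, 39] | 70 82 [212, 195, 39] | 76 83 [211, 214, 47] | 82 83 [211, 214, 48] | 88 81 [212, 205, 46] | 94 77 [210, 174, 49] | 100 47 [192, 185, 179] | 106 47 [210, 209, 215] | 112 48 [211, 209, 216] | 118 49 [211, 210, 216] | 124 50 [211, 210, 216] | 130 -1  | 136 -1  | 142 -1  | 148 -1  | 154 -1  | 160 -1  | 166 -1  | 
t 44.85 pos [440.8 140.8 117.8] yaw 15.95 tilt [0.0025 0.0005] w 0.53
162 [ 0.5474 -0.2392  0.0636] 0.07120599547229356
[ 0.50503691  1.0229669  -0.78638308] 0.0 44.9
```

Black, red and yellow are back in order at 0, 40 and 79 mm, and the metal disc is still in the V. I'll let the arm settle, then hand in.

Request:
servo_tool(moves=[[0,0,-10,0,0,0,45],[0,0,-10,0,0,0,45],[0,0,-10,0,0,0,45],[0,0,-10,0,0,0,45],[0,0,-10,0,0,0,45]])

```text
time_s: 45.4
tool_pos: [0.4395, 0.1405, 0.1269]
orientation: [0.99, 0.139, -0.0, 0.0]
contact_force: [-0.2, -0.7, -0.6]
width: 0.528
grip_force: 0.0
```

```bash
python3 -c "
from h import *
print(finish_job())"
```

```text
the job is handed in; nothing more can be done
None
```

The job is handed in at 45.4 s: the metal disc lies in the V-block, and black, red and yellow are back in the chute in their original order and places by my last measurements; no verdict was returned.

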